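# Find the high side of an off-centre roller with a dial gauge

### The job

The small wooden roller is fixed off-centre on its steel axle and we need to know where it runs high. Lift it out of the wooden cradle, lay the axle in the two steel V-blocks with the wood under the raised dial gauge and let go, then push the gauge all the way down to its stop so that the sprung plunger rides on the wood; after that turn the roller (the spokes are there to turn it by), watching the needle, and leave it lying with its highest side straight up under the plunger, where the needle reads most. Leave the jar, the bowl and the brush where they are.

Things in the scene. Friction and masses are not known exactly. Their poses are not given: they have to be found in the camera images.
- roller_mid (a point): Middle of the roller's steel axle, on its axis: the place to grip. Axle 14 mm thick, level along this frame's y from y = -112 to +83 mm; loose, 0.4 to 0.65 kg, balances within 15 mm of here. Wood at the -y end, hub with spokes at the +y end. The frame turns with the axle. At the start it lies in the cradle, axis 65 mm above the bench.
- roller_wood (a point): Point on the axle's axis inside the wood (y = -90 mm from the middle). The light wooden cylinder, 48 mm in diameter and 34 mm long, is fixed off-centre: its centre lies 5 mm off the axis, in a direction (the high side) that differs from start to start, unrelated to this frame, and starts at least 60 degrees away from straight up.
- roller_hub (a point): Point on the axle's axis at the hub (y = +75 mm from the middle): steel hub 32 mm in diameter, 18 mm long, with four round steel spokes, 8 mm thick, reaching 45 mm from the axis along this frame's directions (x,z) = (+-1,+-1): at the start they stand as an X. Spokes can be pushed from above; a push of about 1 to 2 N turns the axle, which stays as left.
- cradle: Wooden cradle fixed to the bench, origin under its centre at bench height: base 100 x 130 x 12 mm, and two uprights 10 mm thick and 38 mm wide at y = -45 and +45 mm, each with a 90-degree V that holds the axle along y, axis 65 mm above the bench. The lips of the V are 6 mm above the axis, 16 mm to either side. The axle between the uprights is free.
- stand: Grey gauge stand fixed to the bench, origin at bench height below the middle of the V-blocks: base plate 12 mm thick, x = -50 to 95, y = -115 to 60 mm. Two smooth steel 90-degree V-blocks, 10 mm thick, at y = -45 and +45 mm. The sprung plunger is vertical at x = 0, y = -90 mm.
- vee_seat (a point): Where the axle's middle belongs, 75 mm above the bench, axle along the stand's y (this frame's axes are the stand's), wood at -y under the plunger, hub at +y. The lips of the V-blocks are 6 mm above this point, 16 mm to either side in x. The gauge hangs over the place of the wood, so the roller must come in from the side above the lips, for instance along +x, and then down.
- column_foot (a point): Foot of the gauge's steel column, 20 mm thick, at x = 65, y = -90 mm of the stand, on the base plate. A sleeve 32 mm thick slides on it; its lower end is 115 mm above the bench when raised, 55 mm when down.
- gauge (a joint): Slide of the gauge on its column in m: 0 fully raised, 0.060 pushed down on its stop; starts at 0 to 0.012. It stays where it is left; about 7 N downwards moves it. Raised (0), the plunger's free tip is 150 mm above the bench, at the stop 90 mm.
- gauge_knob (a point): Centre of the flat top of the black round knob above the column, 36 mm in diameter and 15 mm high: press down on it to lower the gauge. It moves with the gauge: 240 mm above the bench raised, 180 mm at the stop.
- dial_top (a point): Centre of the dial's face, straight above the plunger, facing up; moves with the gauge (216 mm above the bench raised). Housing 52 mm in diameter, 22 mm high; below it a stem guide 14 mm thick, 20 mm long, and the 7 mm plunger, whose tip is 66 mm below this point when free. A 16 mm wide arm joins it to the column.
- needle (a joint): Dial needle in rad: 0 with the plunger free (pointing to the stand's -x), growing clockwise seen from above by 0.15 rad per mm of plunger travel, 18 mm in all; soft spring, under 1.2 N. With the roller in the V-blocks and the gauge at its stop: about 0.6 on the wood's low side, 2.1 on its high side, between them as the cosine of the high side's angle from straight up.
- jar: White closed glaze jar, 60 mm in diameter, 125 mm high, standing between the two fixtures; origin under its centre. Leave alone.
- bowl: Blue bowl, 120 mm across, 55 mm high, beyond the fixtures; origin under its centre. Leave alone.
- brush: Brush 140 mm long lying on the bench between the robot and the fixtures. Leave alone.
There are look-alikes about, which are no part of the job. Of the things that look like the part that bears roller_mid, the larger one is meant.

How it is judged (in metres and radians):
On the way, in this order (a step that is already met when the one before it is completed fails the run):
1. the roller lies in both V-blocks, let go, with the gauge still raised (x of roller_mid in the frame of stand between -0.004 and 0.004 m and y of roller_mid in the frame of stand between -0.012 and 0.012 m and z of roller_mid in the frame of stand between 0.072 and 0.079 m and angle between the y axis of roller_mid and the y axis of stand, either way round below 0.06 rad and contact force between the fingers and roller below 0.05 N and value of joint gauge below 0.03 m), for 0.2 s.
2. the gauge is down on its stop with the plunger riding on the wood (x of roller_mid in the frame of stand between -0.004 and 0.004 m and y of roller_mid in the frame of stand between -0.012 and 0.012 m and z of roller_mid in the frame of stand between 0.072 and 0.079 m and angle between the y axis of roller_mid and the y axis of stand, either way round below 0.06 rad and value of joint gauge above 0.058 m and value of joint needle above 0.3 rad), for 0.2 s.
3. the roller has been turned so that its high side is under the plunger (x of roller_mid in the frame of stand between -0.004 and 0.004 m and y of roller_mid in the frame of stand between -0.012 and 0.012 m and z of roller_mid in the frame of stand between 0.072 and 0.079 m and angle between the y axis of roller_mid and the y axis of stand, either way round below 0.06 rad and value of joint gauge above 0.058 m and value of joint needle above 1.97 rad), for 0.2 s.
At the end, for the whole second after the job is handed in: The roller rests in both V-blocks (axle within 4 mm across, 12 mm along and 0.06 rad of its place, seated), at rest and let go; the gauge is within 2 mm of its stop and the needle reads more than 1.97 rad, that is, the wood's high side is within about 30 degrees of straight up (all of step 3 and angular speed of roller below 0.1 rad/s and linear speed of roller below 0.02 m/s); the robot touches nothing.
It fails at once if the jar is moved more than 25 mm (distance of jar from where it was at the start of the episode above 0.025 m).
It fails at once if the bowl is moved more than 25 mm (distance of bowl from where it was at the start of the episode above 0.025 m).
It fails at once if the brush is moved more than 25 mm (distance of brush from where it was at the start of the episode above 0.025 m).
It also fails if it takes over 72 s, if anything falls off the work surface, if the arm or the gripper's body presses on something with over 40 N, if the wrist force passes 120 N, or if a joint passes its speed limit or range.

### The arm

A 6-joint arm with a two-finger parallel gripper is mounted at the origin on the work surface. World frame = base frame: x ahead of the robot, y to its left, z up, the work surface at z = 0. Lengths are in mm, angles in rad, forces in N, time in s.
With the tool pointing down it reaches from about 350 to 775 mm from the base axis. Payload 7.3 kg.
Tool frame: the origin (TCP) lies on the centre line of the jaws, within the pads' length; the fingertips stand 22 mm ahead of it and the grasp point (between the pads) lies 3 mm ahead of it; x points along the fingers, z is the direction in which the jaws open and shut, and the axes are right-handed (so a half turn about x gives the same grasp; the last joint's range is limited). The gripper opens to 92 mm and grips with 3 to 60 N. Pads are 19 mm wide; open, the fingers measure 130 mm over their backs; the gripper's body (75 mm by 190 mm) begins 47 mm behind the grasp point.
Start: joints at [1.06, 0.342, 1.524, -0, 1.275, -0.146], TCP at [187.286, 490.476, 248.741] pointing down, gripper open.
Joint ranges: [-2.53, 2.53], [-0.77, 2.02], [0.04, 2.7], [-1, 4.14], [0.28, 2.66], [-3.11, 3.11]. Speed limits (rad/s): [2.57, 2.57, 3.14, 3.14, 3.14, 3.14].

### API

Orientations are given as [roll, pitch, yaw] about the fixed x, y, z axes, in that order (R = Rz(yaw) Ry(pitch) Rx(roll)).
In Python, from plant import readout, imaging, bot gives the robot as it stands.
- The arm moves only by the tool arm_command, never from a script. Its argument "plan" is a list of rows, each an object of numbers: "tx", "ty", "tz": the shift along the tool's x, y, z in cm; "wx", "wy", "wz": the turn, a rotation vector about the tool's x, y, z in rad; "jaw": the opening, from -1 (shut) to 1 (fully open). In form: [{"tx": .., "ty": .., "tz": .., "wx": .., "wy": .., "wz": .., "jaw": ..}, ...]. A call has 1 to 20 rows; each row shifts and turns the commanded pose from where the row before left it, along the tool's axes as they then stand; what a row does not reach is not made up. A row lasts 1/10 s, in which the tool goes at most 50 mm and 8.59 degrees, less where a joint would pass 70% of its speed; a pose out of reach is approached as far as the arm can. A call with a gripper value outside its range is refused whole. The fingers move at their own pace and stop on an object; the grip force is fixed at half the most. Time passes only in rows, so rows that do not move let the fingers close. It gives the time, the measured TCP pose, the force and the opening at its end, in the units of the state.
- readout.get_obs(): the state, without advancing time (a new reading comes with each control period).
- imaging.capture(name): name is "scene" or "side" or "wrist"; returns the picture (420x560x3 uint8, blue, green, red); there is no depth.
- imaging.get_calibration(name): a dict with "fx", "fy", "cx", "cy" (pixels), "dist" ([k1, k2, p1, p2, k3] as OpenCV has them; the pictures are not rectified), "position" and "rotation" of the camera in the world; the wrist camera has in their place "mount" (4x4, takes a point from camera to tool coordinates, whose origin is the TCP and whose axes are the tool frame's). Camera axes: x right, y up, looking along -z (the intrinsics and any distortion apply to the point x, -y, -z); pixel columns grow to the right and rows downward; lengths in mm; the calibration is good to about 2 mm. A picture is of the moment at which its call begins: read the wrist's pose just before it. get_calibration takes no time and is no camera call.
- bot.close_job(): hands the job in, once; it reports no verdict.
The state is a dict: "time": time; "joint_positions": joint angles; "dq": joint speeds; "tau": joint torques, N m; "tool_pos": TCP position; "tcp_rot": TCP orientation; "contact_force": force on the tool from outside, world axes, zero at the start; "moment": the same for the moment, N m; "grip_width": finger opening in mm.
Only numpy, scipy, OpenCV 4.12 (cv2) and the standard library are available. Lean on these libraries where they do the work, as an engineer would, in place of code of your own. Each camera call takes 0.05 s, during which the arm holds its last target.

## Working session

There is one attempt and no reset: what is moved stays moved. The work goes in short steps, Python scripts to look and compute and a tool call to move; the robot and the scene stay as the last step left them, time stands still between calls to the robot, and variables do not carry over. Pictures are saved under pics/ and viewed, and the job is handed in when it is done.

Besides the shell and the picture viewer there is one more tool, called by a JSON object that holds its "fn" and its "kwargs". arm_command: Moves the arm, as the interface text tells. Its arguments: {"type":"object","properties":{"plan":{"type":"array"}},"required":["plan"]}

```bash
ls; mkdir -p pics
python3 - <<'E'
from plant import readout, imaging, bot
import cv2
o=readout.get_obs(); print(o)
for n in("scene","side","wrist"):
    cv2.imwrite(f"pics/{n}0.png",imaging.capture(n)); print(n,imaging.get_calibration(n))
E
```

```text
pics
{'time': 0.0, 'joint_positions': array([ 1.05999550e+00,  3.42739260e-01,  1.52499886e+00, -1.64956602e-05,
        1.27540801e+00, -1.46014225e-01]), 'dq': array([-0.00163181,  0.00083866, -0.00034467, -0.00046196, -0.00089737,
       -0.00038815]), 'tau': array([ 1.15997234e-03, -4.31248677e+01, -2.44226342e+01,  7.18008773e-02,
        5.61328093e-02, -1.44677829e-04]), 'tool_pos': array([187.10206869, 490.13334539, 248.04269638]), 'tcp_rot': array([ 3.00573191,  1.56924277, -2.07143885]), 'contact_force': array([ 0.53046143, -0.181958  ,  0.66590049]), 'moment': array([-0.00663952, -0.00092338, -0.02632152]), 'grip_width': 91.74077494885763}
scene {'fx': 396.3339149703542, 'fy': 396.3339149703542, 'cx': 280.8886557230722, 'cy': 208.6340712151608, 'dist': array([-0.03161944,  0.        ,  0.        ,  0.        ,  0.        ]), 'position': array([1154.53366013, -217.23345287,  956.51745461]), 'rotation': array([0.66437734, 0.00740385, 1.2178165 ])}
side {'fx': 522.6087318066717, 'fy': 522.6087318066717, 'cx': 287.35593832604656, 'cy': 220.28513093178256, 'dist': array([-0.0639625,  0.       ,  0.       ,  0.       ,  0.       ]), 'position': array([477.4101637 , 703.81779845, 977.52783117]), 'rotation': array([ 0.7167952 ,  0.0197269 , -3.06121473])}
wrist {'fx': 353.04424069247443, 'fy': 353.04424069247443, 'cx': 274.25027315258916, 'cy': 210.75018675887276, 'dist': array([-0.09295093,  0.        ,  0.        ,  0.        ,  0.        ]), 'mount': array([[ 1.36700681e-04,  2.96420426e-01, -9.55057544e-01,
        -1.37440511e+02],
       [ 3.50247914e-04,  9.55057480e-01,  2.96420456e-01,
         8.00480254e+01],
       [ 9.99999929e-01, -3.75027791e-04,  2.67363722e-05,
         3.75441794e-01],
       [ 0.00000000e+00,  0.00000000e+00,  0.00000000e+00,
         1.00000000e+00]])}
```

View pics/scene0.png

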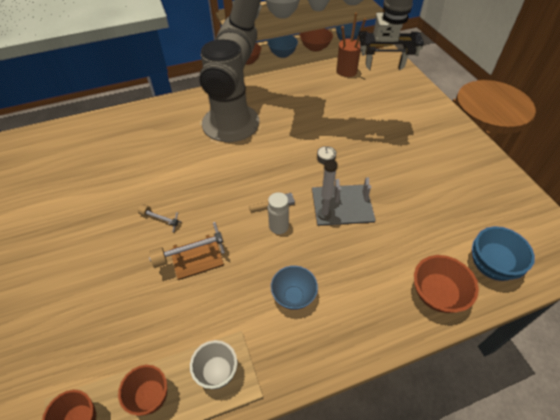

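View pics/side0.png

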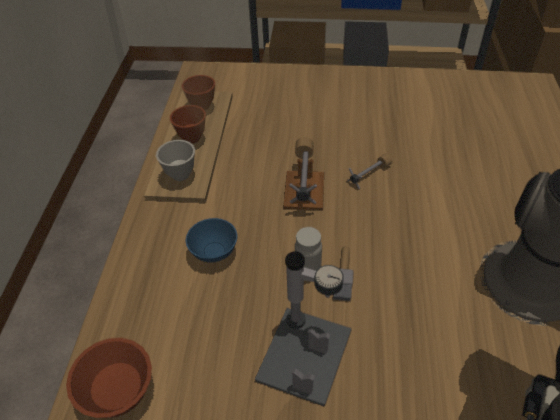

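View pics/wrist0.png

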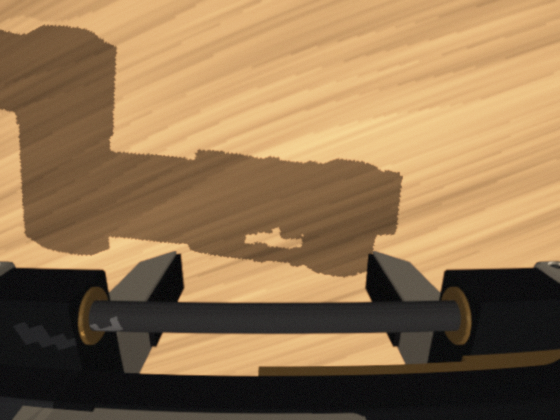

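The roller in the wooden cradle is at scene (190,248) and side (304,172). A smaller look-alike lies on the bench at scene (160,217) and side (370,171). The larger one, with its wooden cylinder, lies in the cradle, so that is the one meant. I'll confirm with crops.

```bash
cat > h.py <<'E'
import numpy as np, cv2
from scipy.spatial.transform import Rotation as R
from plant import readout, imaging, bot
def K(c): return np.array([[c['fx'],0,c['cx']],[0,c['fy'],c['cy']],[0,0,1.]])
F=np.diag([1.,-1,-1])
def cam(n,obs=None):
    c=imaging.get_calibration(n)
    if 'mount' in c:
        T=np.eye(4);T[:3,:3]=R.from_euler('xyz',obs['tcp_rot']).as_matrix();T[:3,3]=obs['tool_pos']
        M=T@c['mount']; Rc=M[:3,:3];p=M[:3,3]
    else: Rc=R.from_euler('xyz',c['rotation']).as_matrix();p=c['position']
    return c,Rc,p
def proj(n,P,obs=None):
    c,Rc,p=cam(n,obs); W=F@Rc.T
    r,_=cv2.Rodrigues(W)
    return cv2.projectPoints(np.atleast_2d(np.float64(P)),r,-W@p,K(c),c['dist'])[0][:,0]
def ray(n,uv,obs=None):
    c,Rc,p=cam(n,obs)
    q=cv2.undistortPoints(np.float64([[uv]]),K(c),c['dist'])[0,0]
    return p,Rc@F@np.array([q[0],q[1],1])
def atz(n,uv,z,obs=None):
    p,d=ray(n,uv,obs); return p+d*(z-p[2])/d[2]
def crop(img,u,v,w,h,s,name):
    cv2.imwrite(name,cv2.resize(img[v:v+h,u:u+w],None,fx=s,fy=s,interpolation=cv2.INTER_CUBIC))
E
python3 - <<'E'
from h import *
a=cv2.imread('pics/scene0.png');b=cv2.imread('pics/side0.png')
crop(a,130,190,120,100,6,'pics/c1.png');crop(a,300,140,90,90,6,'pics/c2.png')
crop(b,260,120,140,100,5,'pics/c3.png');crop(b,245,230,120,175,3.4,'pics/c4.png')
E
```

```text
(no output)
```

View pics/c1.png

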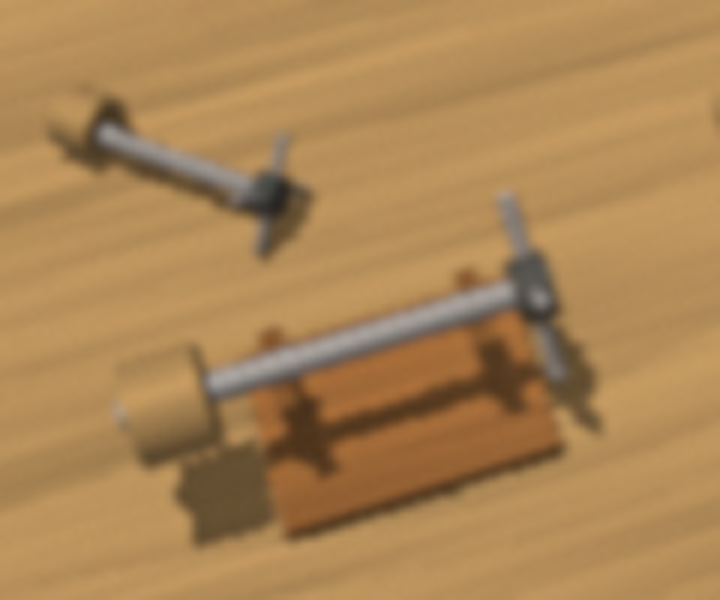

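View pics/c2.png

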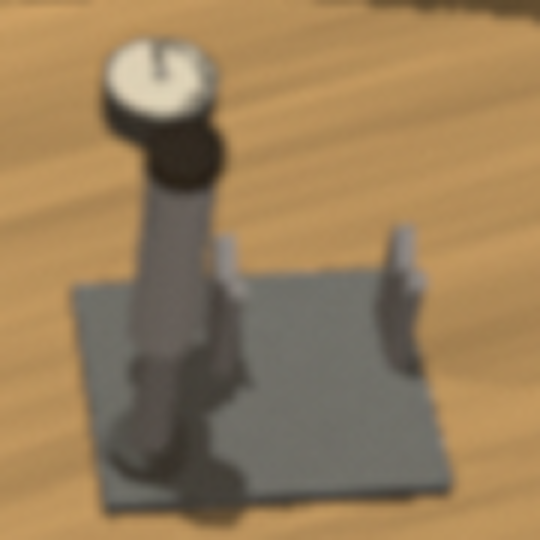

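View pics/c3.png

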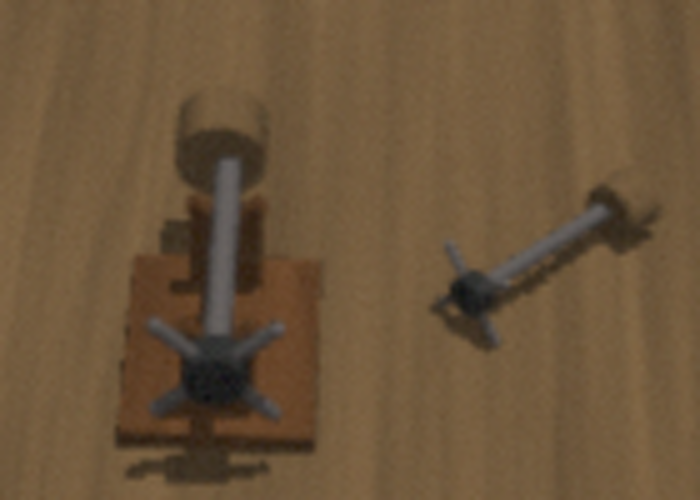

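View pics/c4.png

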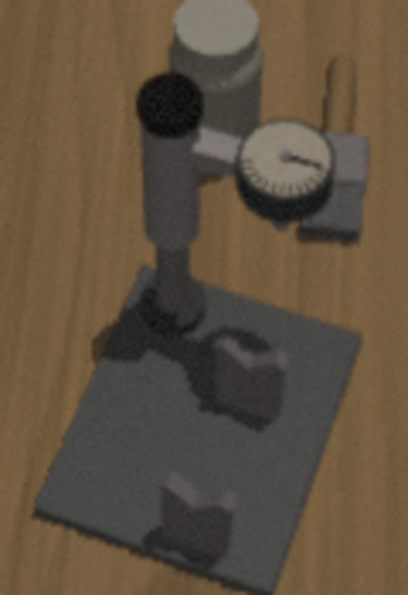

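```bash
cat > fit.py <<'E'
from h import *
from scipy.optimize import least_squares
S=lambda u,v:(130+(u+.5)/6-.5,190+(v+.5)/6-.5)
S2=lambda u,v:(300+(u+.5)/6-.5,140+(v+.5)/6-.5)
D=lambda u,v:(260+(u+.5)/5-.5,120+(v+.5)/5-.5)
D2=lambda u,v:(245+(u+.5)/3.4-.5,230+(v+.5)/3.4-.5)
def T(p,P):
    c,s=np.cos(p[2]),np.sin(p[2]);P=np.array(P,float)
    return np.c_[P[:,0]*c-P[:,1]*s+p[0],P[:,0]*s+P[:,1]*c+p[1],P[:,2]]
def fit(obs,p0,f):
    def r(p): return np.concatenate([(proj(n,T(p,[f(P,p)]))[0]-uv) for n,uv,P in obs])
    s=least_squares(r,p0,loss='soft_l1',x_scale=[10,10,.1,10][:len(p0)])
    return s.x,s.fun.reshape(-1,2)
if __name__=="__main__":
    np.set_printoptions(suppress=True,precision=2)
    ob=[('side',D(137,258),(50,-65,12)),('side',D(322,262),(-50,-65,12)),('side',D(315,441),(-50,65,12)),('side',D(118,432),(50,65,12)),
    ('scene',S(560,445),(50,65,12)),('scene',S(288,528),(50,-65,12))]
    c0=atz('side',D(220,350),12)
    p,r=fit(ob,[c0[0],c0[1],0],lambda P,p:P);print('cradle',p,'\n',r)
    ob=[('side',D(216,380),(0,84-0,0)),('side',D(228,160),(0,-73,7)),('scene',S(520,293),(0,66,5)),('scene',S(119,412),(0,-112,0)),('scene',S(212,385),(0,-73,3))]
    p2,r=fit(ob,[p[0],p[1],p[2]],lambda P,q:(P[0],P[1],P[2]+65));print('roller',p2,'\n',r)
    ob=[('scene',S2(72,290),(-50,-115,12)),('scene',S2(104,498),(95,-115,12)),('scene',S2(452,487),(95,60,12)),('scene',S2(418,272),(-50,60,12)),
    ('side',D2(140,268),(95,-115,12)),('side',D2(362,340),(-50,-115,12)),('side',D2(275,590),(-50,60,12)),('side',D2(36,512),(95,60,12)),
    ('scene',S2(159,77),(0,-90,1216)),('scene',S2(185,153),(65,-90,1240)),('side',D2(286,157),(0,-90,1216)),('side',D2(170,103),(65,-90,1240))]
    c0=atz('side',D2(200,430),12)
    p,r=fit(ob,[c0[0],c0[1],0,0],lambda P,q:(P[0],P[1],P[2]-1000-q[3] if P[2]>1000 else P[2]));print('stand',p,'\n',r)
E
python3 fit.py
```

```text
cradle [ 529.64 -244.94    0.  ] 
 [[-0.29 -0.78]
 [ 0.13 -0.13]
 [-0.02  0.05]
 [-0.48  0.13]
 [ 0.84 -1.14]
 [-0.67 -0.12]]
roller [ 531.16 -248.56    0.01] 
 [[-0.96  1.19]
 [-0.16 -0.36]
 [-0.87 -1.21]
 [ 0.44  0.23]
 [-0.56 -0.41]]
stand [487.17 249.71  -0.28  12.49] 
 [[-0.33 -1.68]
 [ 0.22  0.64]
 [ 0.88 -1.25]
 [-3.43 -1.9 ]
 [ 0.39 -1.35]
 [ 0.26 -2.11]
 [-0.31  1.44]
 [-0.86 -0.65]
 [ 0.25  0.44]
 [ 0.32 -1.34]
 [-0.25  1.55]
 [-0.28 -0.47]]
```

The crops confirm it. The large roller lies in the cradle, with its hub at scene (220,238) and its wood at (158,257). The look-alike beside it is smaller and lies on the bare bench. Next I work out the move to a close look above the cradle.

```bash
cat >> h.py <<'E'
def goal(xy,z,yaw,label=''):
    """tool x down, tool z along yaw (fixture +x), y fixture +y. prints tool-frame shift (cm) & rotvec"""
    o=readout.get_obs(); Rc=R.from_euler('xyz',o['tcp_rot']).as_matrix()
    c,s=np.cos(yaw),np.sin(yaw)
    Rt=np.array([[0,-s,c],[0,c,s],[-1,0,0]],float)
    d=np.array([xy[0],xy[1],z])-o['tool_pos']
    np.set_printoptions(suppress=True,precision=3)
    print(label,'t',round(o['time'],2),'shift first(cm)',Rc.T@d/10,'rotvec',R.from_matrix(Rc.T@Rt).as_rotvec(),'shift if turned first',Rt.T@d/10)
E
python3 - <<'E'
from h import *
o=readout.get_obs();print(R.from_euler('xyz',o['tcp_rot']).as_matrix().round(3))
goal((530,-247),200,0)
goal((530,-247),200,np.pi)
print('jar',atz('side',(308,237),125),atz('scene',(278,200),125))
E
```

```text
[[-0.001 -0.934  0.357]
 [-0.001  0.357  0.934]
 [-1.     0.    -0.001]]
 t 0.15 shift first(cm) [  4.873 -58.332 -56.637] rotvec [ 1.206 -0.001  0.001] shift if turned first [  4.82  -73.725  34.287]
 t 0.15 shift first(cm) [  4.873 -58.332 -56.637] rotvec [-1.936 -0.001 -0.001] shift if turned first [  4.82   73.725 -34.287]
jar [506.734   8.265 125.   ] [510.688   5.057 125.   ]
```

{"fn": "arm_command", "kwargs": {"plan": [{"ty": -2.92, "tz": -2.83}, {"ty": -2.92, "tz": -2.83}, {"ty": -2.92, "tz": -2.83}, {"ty": -2.92, "tz": -2.83}, {"ty": -2.92, "tz": -2.83}, {"ty": -2.92, "tz": -2.83}, {"ty": -2.92, "tz": -2.83}, {"ty": -2.92, "tz": -2.83}, {"ty": -2.92, "tz": -2.83}, {"ty": -2.92, "tz": -2.83}, {"ty": -2.92, "tz": -2.83}, {"ty": -2.92, "tz": -2.83}, {"ty": -2.92, "tz": -2.83}, {"ty": -2.92, "tz": -2.83}, {"ty": -2.92, "tz": -2.83}, {"ty": -2.92, "tz": -2.83}, {"ty": -2.92, "tz": -2.83}, {"ty": -2.92, "tz": -2.83}, {"ty": -2.92, "tz": -2.83}, {"ty": -2.92, "tz": -2.83}]}}

```text
invalid input at $.plan[0]: expected keys tx, ty, tz, wx, wy, wz, jaw
```

{"fn": "arm_command", "kwargs": {"plan": [{"wx": 0.12, "tx": 0.48}, {"wx": 0.12, "tx": 0.48}, {"wx": 0.12, "tx": 0.48}, {"wx": 0.12, "tx": 0.48}, {"wx": 0.12, "tx": 0.48}, {"wx": 0.12, "tx": 0.48}, {"wx": 0.12, "tx": 0.48}, {"wx": 0.12, "tx": 0.48}, {"wx": 0.12, "tx": 0.48}, {"wx": 0.126, "tx": 0.48}, {}, {}]}}

```text
invalid input at $.plan[0]: expected keys tx, ty, tz, wx, wy, wz, jaw
```

Run:
```python
from h import *
o=readout.get_obs();np.save('o1.npy',o,allow_pickle=True)
im=imaging.capture('wrist');cv2.imwrite('pics/w1raw.png',im);crop(im,0,0,560,420,1.4,'pics/w1.png')
print(o['tool_pos'],o['contact_force'],o['joint_positions'])
goal((530,-247),200,0)
```

```text
[187.13379677 490.24790153 248.19787168] [-0.71002264 -0.52950498 -0.26271089] [ 1.06002956e+00  3.42612163e-01  1.52474326e+00  2.10873991e-05
  1.27538830e+00 -1.45991904e-01]
 t 0.2 shift first(cm) [  4.877 -58.33  -56.64 ] rotvec [ 1.206 -0.001  0.   ] shift if turned first [  4.832 -73.728  34.281]
```

View pics/w1.png

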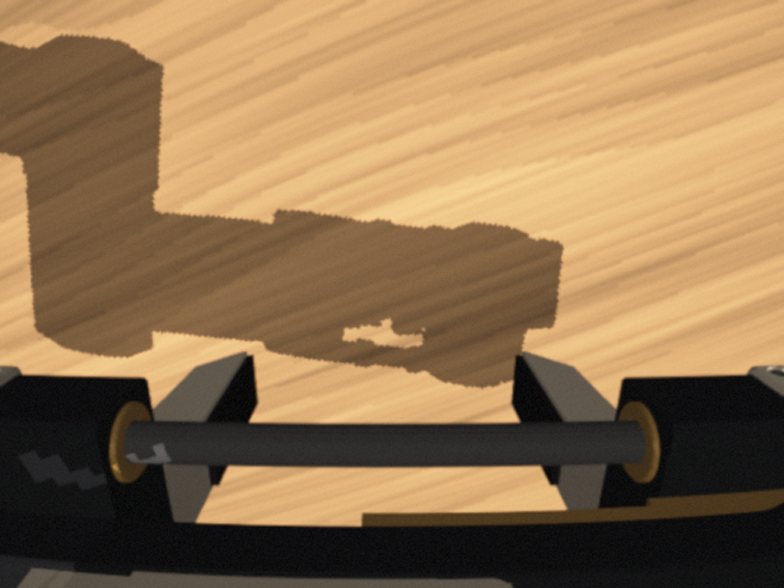

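{"fn": "arm_command", "kwargs": {"plan": [{"tx": 0, "ty": -2.92, "tz": -2.83, "wx": 0, "wy": 0, "wz": 0, "jaw": 1}, {"tx": 0, "ty": -2.92, "tz": -2.83, "wx": 0, "wy": 0, "wz": 0, "jaw": 1}, {"tx": 0, "ty": -2.92, "tz": -2.83, "wx": 0, "wy": 0, "wz": 0, "jaw": 1}, {"tx": 0, "ty": -2.92, "tz": -2.83, "wx": 0, "wy": 0, "wz": 0, "jaw": 1}, {"tx": 0, "ty": -2.92, "tz": -2.83, "wx": 0, "wy": 0, "wz": 0, "jaw": 1}, {"tx": 0, "ty": -2.92, "tz": -2.83, "wx": 0, "wy": 0, "wz": 0, "jaw": 1}, {"tx": 0, "ty": -2.92, "tz": -2.83, "wx": 0, "wy": 0, "wz": 0, "jaw": 1}, {"tx": 0, "ty": -2.92, "tz": -2.83, "wx": 0, "wy": 0, "wz": 0, "jaw": 1}, {"tx": 0, "ty": -2.92, "tz": -2.83, "wx": 0, "wy": 0, "wz": 0, "jaw": 1}, {"tx": 0, "ty": -2.92, "tz": -2.83, "wx": 0, "wy": 0, "wz": 0, "jaw": 1}, {"tx": 0, "ty": -2.92, "tz": -2.83, "wx": 0, "wy": 0, "wz": 0, "jaw": 1}, {"tx": 0, "ty": -2.92, "tz": -2.83, "wx": 0, "wy": 0, "wz": 0, "jaw": 1}, {"tx": 0, "ty": -2.92, "tz": -2.83, "wx": 0, "wy": 0, "wz": 0, "jaw": 1}, {"tx": 0, "ty": -2.92, "tz": -2.83, "wx": 0, "wy": 0, "wz": 0, "jaw": 1}, {"tx": 0, "ty": -2.92, "tz": -2.83, "wx": 0, "wy": 0, "wz": 0, "jaw": 1}, {"tx": 0, "ty": -2.92, "tz": -2.83, "wx": 0, "wy": 0, "wz": 0, "jaw": 1}, {"tx": 0, "ty": -2.92, "tz": -2.83, "wx": 0, "wy": 0, "wz": 0, "jaw": 1}, {"tx": 0, "ty": -2.92, "tz": -2.83, "wx": 0, "wy": 0, "wz": 0, "jaw": 1}, {"tx": 0, "ty": -2.92, "tz": -2.83, "wx": 0, "wy": 0, "wz": 0, "jaw": 1}, {"tx": 0, "ty": -2.92, "tz": -2.83, "wx": 0, "wy": 0, "wz": 0, "jaw": 1}]}}

```text
time: 2.2
tool_pos: [531.3, -248.2, 248.4]
tcp_rot: [0.922, 1.57, 2.128]
contact_force: [0.2, 0.0, -0.9]
grip_width: 91.9
```

{"fn": "arm_command", "kwargs": {"plan": [{"tx": 0.48, "ty": 0, "tz": 0, "wx": 0.12, "wy": 0, "wz": 0, "jaw": 1}, {"tx": 0.48, "ty": 0, "tz": 0, "wx": 0.12, "wy": 0, "wz": 0, "jaw": 1}, {"tx": 0.48, "ty": 0, "tz": 0, "wx": 0.12, "wy": 0, "wz": 0, "jaw": 1}, {"tx": 0.48, "ty": 0, "tz": 0, "wx": 0.12, "wy": 0, "wz": 0, "jaw": 1}, {"tx": 0.48, "ty": 0, "tz": 0, "wx": 0.12, "wy": 0, "wz": 0, "jaw": 1}, {"tx": 0.48, "ty": 0, "tz": 0, "wx": 0.12, "wy": 0, "wz": 0, "jaw": 1}, {"tx": 0.48, "ty": 0, "tz": 0, "wx": 0.12, "wy": 0, "wz": 0, "jaw": 1}, {"tx": 0.48, "ty": 0, "tz": 0, "wx": 0.12, "wy": 0, "wz": 0, "jaw": 1}, {"tx": 0.48, "ty": 0, "tz": 0, "wx": 0.12, "wy": 0, "wz": 0, "jaw": 1}, {"tx": 0.48, "ty": 0, "tz": 0, "wx": 0.126, "wy": 0, "wz": 0, "jaw": 1}, {"tx": 0, "ty": 0, "tz": 0, "wx": 0, "wy": 0, "wz": 0, "jaw": 1}, {"tx": 0, "ty": 0, "tz": 0, "wx": 0, "wy": 0, "wz": 0, "jaw": 1}]}}

```text
time: 3.4
tool_pos: [530.9, -246.6, 200.6]
tcp_rot: [2.467, 1.57, 2.47]
contact_force: [-0.1, 0.1, 0.2]
grip_width: 91.8
```

Run:
```python
from h import *
o=readout.get_obs();np.save('o1.npy',o,allow_pickle=True)
im=imaging.capture('wrist');cv2.imwrite('pics/w2raw.png',im);crop(im,0,0,560,420,1.4,'pics/w2.png')
print(o['tool_pos'],o['contact_force'],o['joint_positions'])
goal((530,-247),200,0)
```

```text
[ 530.88340552 -246.61227997  200.61528336] [-0.1490888   0.09438883  0.23759912] [-5.65783134e-01  4.91920156e-01  1.42458756e+00  4.29764940e-05
  1.22546667e+00 -5.69169554e-01]
 t 3.45 shift first(cm) [ 0.08  -0.033 -0.098] rotvec [ 0.003  0.    -0.   ] shift if turned first [ 0.08  -0.033 -0.098]
```

View pics/w2.png

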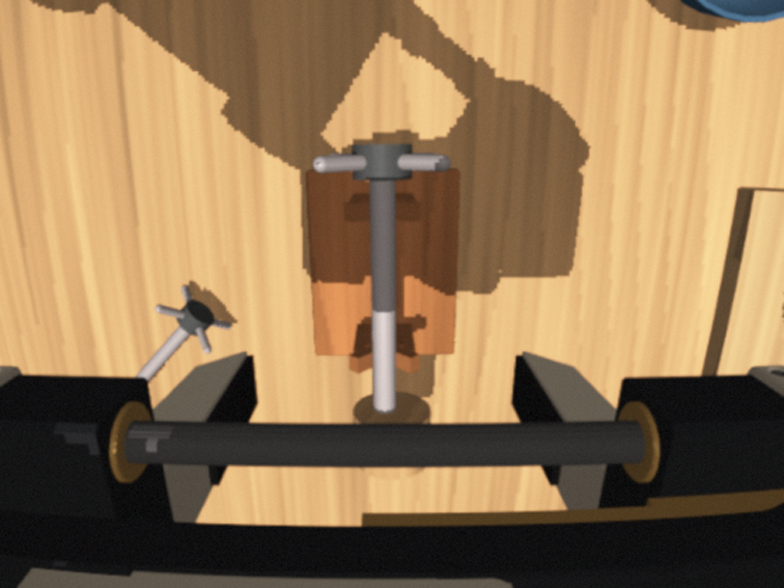

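Run:
```python
from h import *
o=np.load('o1.npy',allow_pickle=True).item()
im=cv2.imread('pics/w2raw.png')
s=1.4;f=lambda u,v:((u+.5)/s-.5,(v+.5)/s-.5)
for n,p,z in[('axle@300',(383,290),72),('axle@400',(384.5,395),72),('axle@200',(382.5,200),72),('wood inner top',(390,400),72),('hub inner',(382,180),77),('hub outer',(382,144),81),('base nl',(316,355),12),('base nr',(454,354),12),('base fl',(307,171),12),('base fr',(459,169),12),('spL',(342,163),65+20),('spR',(425,162),85)]:
    print(n,atz('wrist',f(*p),z,o).round(1))
# projection of expected points
for y in(66,84,-73): print(y,proj('wrist',[(530,-247+y,72+ (9 if y>0 else 0))],o)*s)
```

```text
axle@300 [ 530.7 -245.5   72. ]
axle@400 [ 531.8 -311.6   72. ]
axle@200 [ 530.3 -195.3   72. ]
wood inner top [ 535.2 -315.    72. ]
hub inner [ 530.  -184.5   77. ]
hub outer [ 530.  -166.4   81. ]
base nl [ 482.5 -312.4   12. ]
base nr [ 581.8 -311.2   12. ]
base fl [ 481.3 -183.3   12. ]
base fr [ 579.4 -181.7   12. ]
spL [ 510.1 -175.6   85. ]
spR [ 551.4 -174.9   85. ]
66 [[381.75383884 173.45794192]]
84 [[381.84908334 136.91221163]]
-73 [[381.27029281 407.04815354]]
```

The axle is centred under the jaws, at x≈530.8 with its middle at y≈-249. The picture (784 px wide) shows the hub at (382,160) and the wood end at (390,410). Descending to grip.

{"fn": "arm_command", "kwargs": {"plan": [{"tx": 1.9, "ty": -0.04, "tz": 0, "wx": 0, "wy": 0, "wz": 0, "jaw": 1}, {"tx": 1.9, "ty": -0.04, "tz": 0, "wx": 0, "wy": 0, "wz": 0, "jaw": 1}, {"tx": 1.9, "ty": -0.04, "tz": 0, "wx": 0, "wy": 0, "wz": 0, "jaw": 1}, {"tx": 1.9, "ty": -0.04, "tz": 0, "wx": 0, "wy": 0, "wz": 0, "jaw": 1}, {"tx": 1.9, "ty": -0.04, "tz": 0, "wx": 0, "wy": 0, "wz": 0, "jaw": 1}, {"tx": 1.9, "ty": -0.04, "tz": 0, "wx": 0, "wy": 0, "wz": 0, "jaw": 1}, {"tx": 1.9, "ty": 0, "tz": 0, "wx": -0.01, "wy": 0, "wz": 0, "jaw": 1}, {"tx": 0, "ty": 0, "tz": 0, "wx": 0, "wy": 0, "wz": 0, "jaw": 1}, {"tx": 0, "ty": 0, "tz": 0, "wx": 0, "wy": 0, "wz": 0, "jaw": -1}, {"tx": 0, "ty": 0, "tz": 0, "wx": 0, "wy": 0, "wz": 0, "jaw": -1}, {"tx": 0, "ty": 0, "tz": 0, "wx": 0, "wy": 0, "wz": 0, "jaw": -1}, {"tx": 0, "ty": 0, "tz": 0, "wx": 0, "wy": 0, "wz": 0, "jaw": -1}, {"tx": 0, "ty": 0, "tz": 0, "wx": 0, "wy": 0, "wz": 0, "jaw": -1}, {"tx": 0, "ty": 0, "tz": 0, "wx": 0, "wy": 0, "wz": 0, "jaw": -1}, {"tx": 0, "ty": 0, "tz": 0, "wx": 0, "wy": 0, "wz": 0, "jaw": -1}, {"tx": 0, "ty": 0, "tz": 0, "wx": 0, "wy": 0, "wz": 0, "jaw": -1}]}}

```text
time: 5.05
tool_pos: [530.9, -249.0, 67.7]
tcp_rot: [1.52, 1.571, 1.53]
contact_force: [0.1, 0.1, -0.2]
grip_width: 32.4
```

{"fn": "arm_command", "kwargs": {"plan": [{"tx": 0, "ty": 0, "tz": 0, "wx": 0, "wy": 0, "wz": 0, "jaw": -1}, {"tx": 0, "ty": 0, "tz": 0, "wx": 0, "wy": 0, "wz": 0, "jaw": -1}, {"tx": 0, "ty": 0, "tz": 0, "wx": 0, "wy": 0, "wz": 0, "jaw": -1}, {"tx": 0, "ty": 0, "tz": 0, "wx": 0, "wy": 0, "wz": 0, "jaw": -1}, {"tx": 0, "ty": 0, "tz": 0, "wx": 0, "wy": 0, "wz": 0, "jaw": -1}, {"tx": 0, "ty": 0, "tz": 0, "wx": 0, "wy": 0, "wz": 0, "jaw": -1}]}}

```text
time: 5.65
tool_pos: [530.4, -249.0, 67.6]
tcp_rot: [2.8, 1.569, 2.81]
contact_force: [-5.8, -0.7, 2.6]
grip_width: 12.8
```

{"fn": "arm_command", "kwargs": {"plan": [{"tx": -0.5, "ty": 0, "tz": 0, "wx": 0, "wy": 0, "wz": 0, "jaw": -1}, {"tx": -1.5, "ty": 0, "tz": 0, "wx": 0, "wy": 0, "wz": 0, "jaw": -1}, {"tx": -2, "ty": 0, "tz": 0, "wx": 0, "wy": 0, "wz": 0, "jaw": -1}, {"tx": -2, "ty": 0, "tz": 0, "wx": 0, "wy": 0, "wz": 0, "jaw": -1}, {"tx": -2, "ty": 0, "tz": 0, "wx": 0, "wy": 0, "wz": 0, "jaw": -1}, {"tx": -2, "ty": 0, "tz": 0, "wx": 0, "wy": 0, "wz": 0, "jaw": -1}, {"tx": -2, "ty": 0, "tz": 0, "wx": 0, "wy": 0, "wz": 0, "jaw": -1}, {"tx": -2, "ty": 0, "tz": 0, "wx": 0, "wy": 0, "wz": 0, "jaw": -1}, {"tx": -1.5, "ty": 0, "tz": 0, "wx": 0, "wy": 0, "wz": 0, "jaw": -1}, {"tx": -0.5, "ty": 0, "tz": 0, "wx": 0, "wy": 0, "wz": 0, "jaw": -1}, {"tx": 0, "ty": 0, "tz": 0, "wx": 0, "wy": 0, "wz": 0, "jaw": -1}, {"tx": 0, "ty": 0, "tz": 0, "wx": 0, "wy": 0, "wz": 0, "jaw": -1}]}}

```text
time: 6.85
tool_pos: [530.6, -248.6, 226.5]
tcp_rot: [2.389, 1.569, 2.399]
contact_force: [-0.3, -0.2, -6.1]
grip_width: 13.1
```

Run:
```python
from h import *
o=readout.get_obs();np.save('o2.npy',o,allow_pickle=True)
im=imaging.capture('wrist');cv2.imwrite('pics/w3raw.png',im);crop(im,0,0,560,420,1.4,'pics/w3.png')
print(o['tool_pos'],o['contact_force'],o['moment'],o['grip_width'])
c,s=np.cos(-.28),np.sin(-.28)
w=lambda x,y:(487+c*x-s*y,250+s*x+c*y)
print(w(-110,0),w(-100,0)); goal(w(-100,0),227,-.28)
```

```text
[ 530.63163817 -248.63307732  226.46515797] [-0.34630572 -0.24526394 -6.13964146] [-0.00038353  0.10597243 -0.00783167] 13.125677965141065
(np.float64(381.2839017858152), np.float64(280.3991213420525)) (np.float64(390.89445616892294), np.float64(277.6355648564114))
 t 6.9 shift first(cm) [  0.036  52.764 -13.437] rotvec [ 0.29  -0.002 -0.001] shift if turned first [ -0.068  46.719 -27.964]
```

View pics/w3.png

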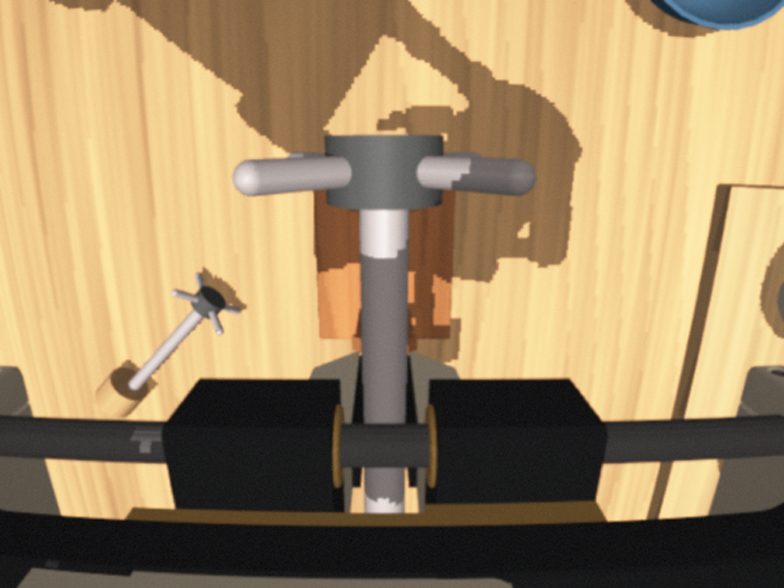

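{"fn": "arm_command", "kwargs": {"plan": [{"tx": 0, "ty": 0, "tz": 0, "wx": 0.058, "wy": 0, "wz": 0, "jaw": -1}, {"tx": 0, "ty": 0, "tz": 0, "wx": 0.058, "wy": 0, "wz": 0, "jaw": -1}, {"tx": 0, "ty": 0, "tz": 0, "wx": 0.058, "wy": 0, "wz": 0, "jaw": -1}, {"tx": 0, "ty": 0, "tz": 0, "wx": 0.058, "wy": 0, "wz": 0, "jaw": -1}, {"tx": 0, "ty": 0, "tz": 0, "wx": 0.058, "wy": 0, "wz": 0, "jaw": -1}]}}

```text
time: 7.4
tool_pos: [530.6, -248.8, 226.5]
tcp_rot: [2.767, 1.569, 2.485]
contact_force: [-0.1, -0.5, -6.5]
grip_width: 13.2
```

{"fn": "arm_command", "kwargs": {"plan": [{"tx": 0, "ty": 1, "tz": -0.6, "wx": 0, "wy": 0, "wz": 0, "jaw": -1}, {"tx": 0, "ty": 2, "tz": -1.2, "wx": 0, "wy": 0, "wz": 0, "jaw": -1}, {"tx": 0, "ty": 2.6, "tz": -1.55, "wx": 0, "wy": 0, "wz": 0, "jaw": -1}, {"tx": 0, "ty": 2.6, "tz": -1.55, "wx": 0, "wy": 0, "wz": 0, "jaw": -1}, {"tx": 0, "ty": 2.6, "tz": -1.55, "wx": 0, "wy": 0, "wz": 0, "jaw": -1}, {"tx": 0, "ty": 2.6, "tz": -1.55, "wx": 0, "wy": 0, "wz": 0, "jaw": -1}, {"tx": 0, "ty": 2.6, "tz": -1.55, "wx": 0, "wy": 0, "wz": 0, "jaw": -1}, {"tx": 0, "ty": 2.6, "tz": -1.55, "wx": 0, "wy": 0, "wz": 0, "jaw": -1}, {"tx": 0, "ty": 2.6, "tz": -1.55, "wx": 0, "wy": 0, "wz": 0, "jaw": -1}, {"tx": 0, "ty": 2.6, "tz": -1.55, "wx": 0, "wy": 0, "wz": 0, "jaw": -1}, {"tx": 0, "ty": 2.6, "tz": -1.55, "wx": 0, "wy": 0, "wz": 0, "jaw": -1}, {"tx": 0, "ty": 2.6, "tz": -1.55, "wx": 0, "wy": 0, "wz": 0, "jaw": -1}, {"tx": 0, "ty": 2.6, "tz": -1.55, "wx": 0, "wy": 0, "wz": 0, "jaw": -1}, {"tx": 0, "ty": 2.6, "tz": -1.55, "wx": 0, "wy": 0, "wz": 0, "jaw": -1}, {"tx": 0, "ty": 2.6, "tz": -1.55, "wx": 0, "wy": 0, "wz": 0, "jaw": -1}, {"tx": 0, "ty": 2.6, "tz": -1.55, "wx": 0, "wy": 0, "wz": 0, "jaw": -1}, {"tx": 0, "ty": 2.6, "tz": -1.55, "wx": 0, "wy": 0, "wz": 0, "jaw": -1}, {"tx": 0, "ty": 2.6, "tz": -1.55, "wx": 0, "wy": 0, "wz": 0, "jaw": -1}, {"tx": 0, "ty": 1.7, "tz": -1, "wx": 0, "wy": 0, "wz": 0, "jaw": -1}, {"tx": 0, "ty": 0.4, "tz": -0.3, "wx": 0, "wy": 0, "wz": 0, "jaw": -1}]}}

```text
time: 9.4
tool_pos: [390.3, 278.8, 227.4]
tcp_rot: [2.739, 1.57, 2.464]
contact_force: [0.7, -1.2, -6.6]
grip_width: 13.3
```

{"fn": "arm_command", "kwargs": {"plan": [{"tx": 0, "ty": 0, "tz": 0, "wx": 0, "wy": 0, "wz": 0, "jaw": -1}, {"tx": 0, "ty": 0, "tz": 0, "wx": 0, "wy": 0, "wz": 0, "jaw": -1}]}}

```text
time: 9.6
tool_pos: [391.6, 276.3, 227.6]
tcp_rot: [-1.768, 1.57, -2.048]
contact_force: [0.3, -0.2, -6.0]
grip_width: 13.0
```

Run:
```python
from h import *
o=readout.get_obs();np.save('o3.npy',o,allow_pickle=True)
for n in('wrist','side'):
    im=imaging.capture(n);cv2.imwrite(f'pics/{n}4raw.png',im);crop(im,0,0,560,420,1.4,f'pics/{n}4.png')
print(o['tool_pos'],o['contact_force'],o['moment'],o['grip_width'])
```

```text
[391.62781058 276.28747034 227.56375105] [ 0.2668476  -0.16608691 -6.00932412] [-0.0075751   0.04494901  0.01111594] 13.011129710930073
```

View pics/wrist4.png

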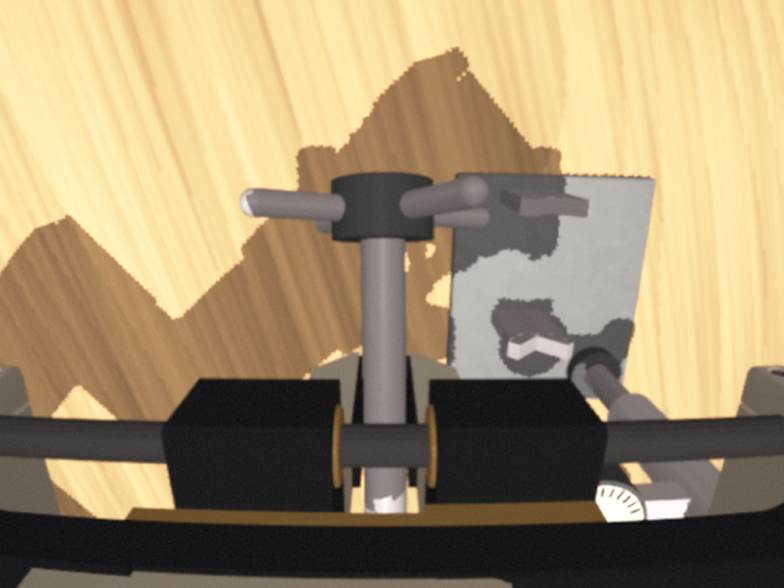

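View pics/side4.png

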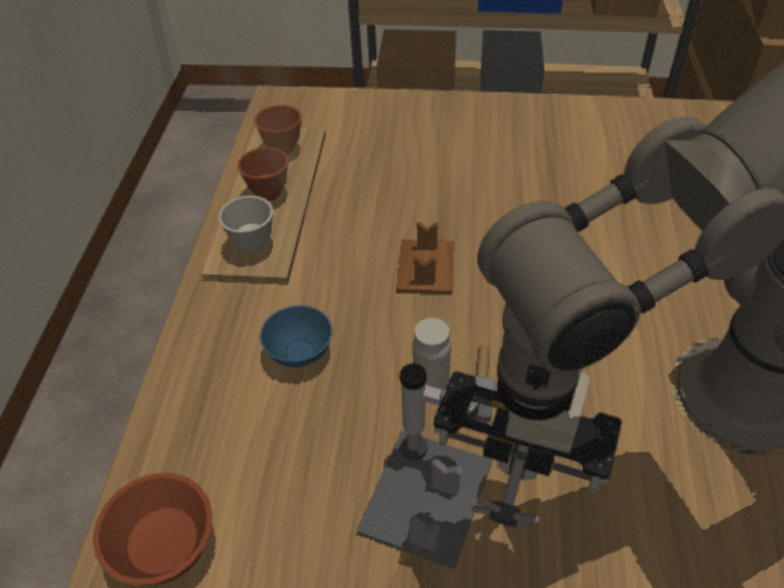

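Run:
```python
from h import *
im=cv2.imread('pics/wrist4raw.png')
crop(im,310,115,170,165,4.6,'pics/c5.png')
```

```text
(no output)
```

View pics/c5.png

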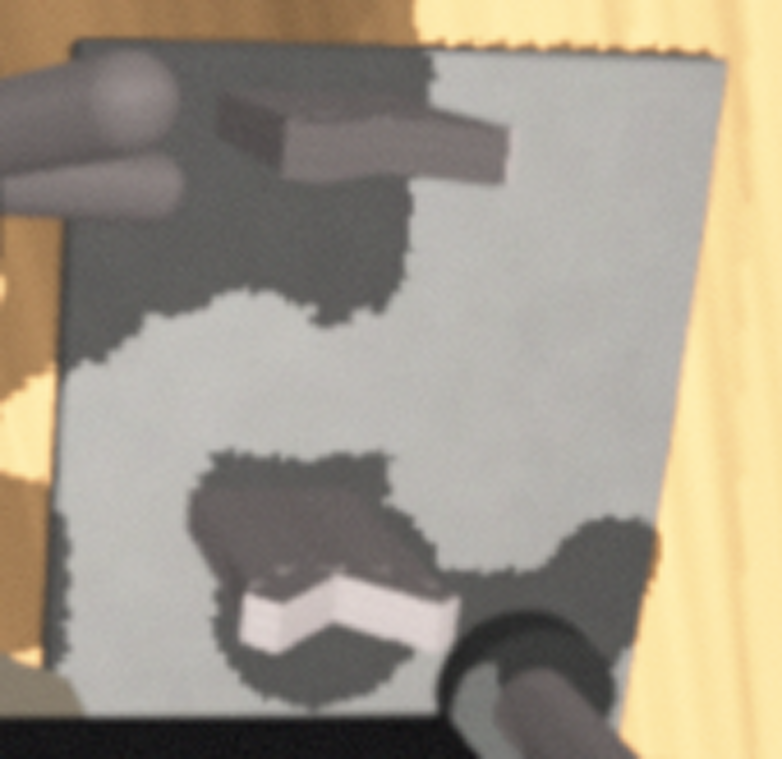

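```bash
cat > fit2.py <<'E'
from h import *
from fit import T
from scipy.optimize import least_squares
np.set_printoptions(suppress=True,precision=2)
o=np.load('o3.npy',allow_pickle=True).item()
C=lambda u,v:(310+(u+.5)/4.6-.5,115+(v+.5)/4.6-.5)
P=[((75,40),(-50,60,12)),((722,60),(95,60,12)),((335,575),(0,-40,65.1)),((333,622),(0,-50,65.1)),((460,597),(19,-40,81)),((245,597),(-19,-40,81))]
uv=np.array([C(*a) for a,_ in P]);X=[b for _,b in P]
s=least_squares(lambda p:(proj('wrist',T(p,X),o)-uv).ravel(),[487,250,-.28],x_scale=[10,10,.1])
print(s.x,s.fun.reshape(-1,2))
im=cv2.imread('pics/wrist4raw.png')
p=s.x
B=[[(-50,-115,12),(95,-115,12),(95,60,12),(-50,60,12),(-50,-115,12)]]
for y in(-50,-40,40,50): B.append([(-19,y,12),(-19,y,81),(-16,y,81),(0,y,65.1),(16,y,81),(19,y,81),(19,y,12)])
big=cv2.resize(im,None,fx=4,fy=4)
for b in B:
    q=(proj('wrist',T(p,b),o)+.5)*4-.5
    cv2.polylines(big,[np.int32(q.round())],False,(0,255,0),1)
cv2.imwrite('pics/ov.png',big[460:1120,1240:1920])
E
python3 fit2.py
```

```text
[487.79 249.19  -0.29] [[-0.54 -0.2 ]
 [ 1.08 -0.66]
 [-0.59 -0.73]
 [-1.28 -0.94]
 [-1.53  1.26]
 [ 2.87  1.14]]
```

View pics/ov.png

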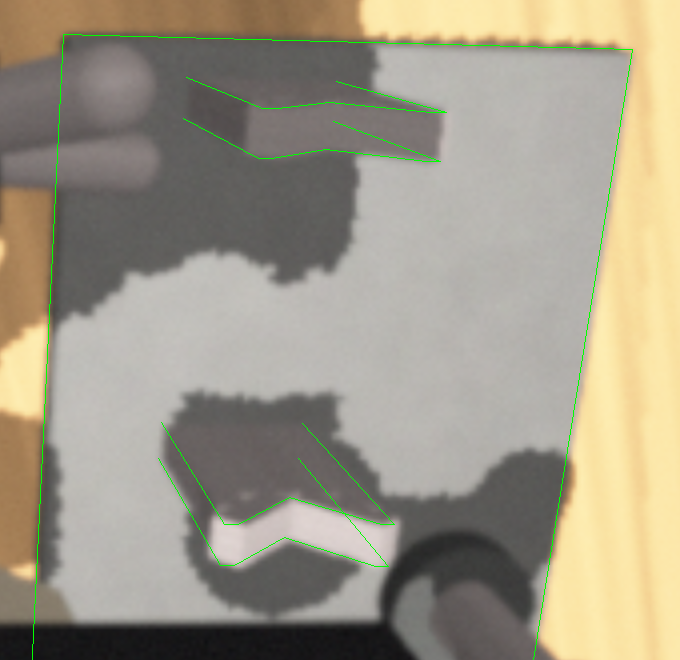

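Run:
```python
from h import *
o=np.load('o3.npy',allow_pickle=True).item()
im=cv2.imread('pics/wrist4raw.png')
Rt=R.from_euler('xyz',o['tcp_rot']).as_matrix()
big=cv2.resize(im,None,fx=4,fy=4)
t=np.linspace(0,2*np.pi,60)
for dy,col in((0,(0,255,0)),):
  for y in(66,84):
    P=np.c_[3+16*np.cos(t),0*t+y+dy,16*np.sin(t)]@Rt.T+o['tool_pos']
    q=(proj('wrist',P,o)+.5)*4-.5
    cv2.polylines(big,[np.int32(q.round())],True,col,1)
  for z in(-7,7):
    P=np.array([[3,-70,z],[3,66,z]])@Rt.T+o['tool_pos']
    q=(proj('wrist',P,o)+.5)*4-.5
    cv2.polylines(big,[np.int32(q.round())],True,col,1)
cv2.imwrite('pics/ov2.png',big[440:1040,600:1400])
c,s=np.cos(-.29),np.sin(-.29);w=lambda x,y:(487.8+c*x-s*y,249.2+s*x+c*y)
goal(w(-70,0),105,-.29);goal(w(0,0),105,-.29)
```

```text
t 9.7 shift first(cm) [12.269  0.142  2.948] rotvec [0.009 0.    0.   ] shift if turned first [12.269  0.167  2.947]
 t 9.7 shift first(cm) [12.269  0.078  9.948] rotvec [0.009 0.    0.   ] shift if turned first [12.269  0.167  9.947]
```

View pics/ov2.png

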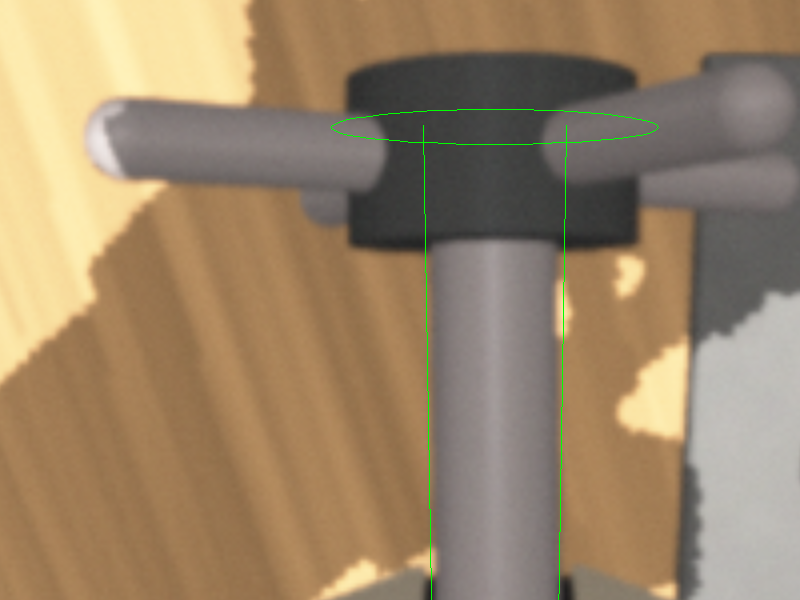

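```bash
cat > tilt.py <<'E'
from h import *
from scipy.optimize import least_squares
# points in tool frame of roller with offset dy, pitch b (about tool z; + => hub ahead along tool x = down)
def pts(p,P):
    dy,b=p[:2];c,s=np.cos(b),np.sin(b);P=np.array(P,float)  # P: (down, y, z)
    return np.c_[3+P[:,0]*c+P[:,1]*s, dy+P[:,1]*c-P[:,0]*s, P[:,2]]
def tw(o,Q): return Q@R.from_euler('xyz',o['tcp_rot']).as_matrix().T+o['tool_pos']
def fit(o,obs):
    # obs: (uv, point)
    uv=np.array([a for a,_ in obs]);P=[b for _,b in obs]
    s=least_squares(lambda p:(proj('wrist',tw(o,pts(p,P)),o)-uv).ravel(),[0,0.],x_scale=[10,.1]);return s.x,s.fun.reshape(-1,2)
def overlay(o,im,p,name,box):
    big=cv2.resize(im,None,fx=4,fy=4);t=np.linspace(0,2*np.pi,60)
    L=[np.c_[16*np.cos(t),0*t+y,16*np.sin(t)] for y in(66,84)]+[[(0,-73,z),(0,66,z)] for z in(-7,7)]
    for l in L:
        q=(proj('wrist',tw(o,pts(p,l)),o)+.5)*4-.5;cv2.polylines(big,[np.int32(q.round())],False,(0,255,0),1)
    cv2.imwrite(name,big[box[1]:box[1]+600,box[0]:box[0]+800])
E
python3 - <<'E'
from tilt import *
np.set_printoptions(suppress=True,precision=3)
g=lambda u,v:((600+u+.5)/4-.5,(440+v+.5)/4-.5)
o=np.load('o3.npy',allow_pickle=True).item();im=cv2.imread('pics/wrist4raw.png')
p,r=fit(o,[(g(492,54),(-16,84,0)),(g(348,75),(0,84,-16)),(g(637,75),(0,84,16)),(g(348,240),(0,66,-16)),(g(637,240),(0,66,16))]);print(p,r)
overlay(o,im,p,'pics/ov3.png',(600,440))
g=lambda u,v:((u+.5)/1.4-.5,(v+.5)/1.4-.5)
o=np.load('o2.npy',allow_pickle=True).item();im=cv2.imread('pics/w3raw.png')
p,r=fit(o,[(g(384,136),(-16,84,0)),(g(326,140),(0,84,-16)),(g(443,140),(0,84,16)),(g(326,206),(0,66,-16)),(g(443,206),(0,66,16))]);print(p,r)
E
```

```text
[-12.634   0.209] [[ 0.615 -0.348]
 [ 0.281  0.173]
 [ 0.892  0.19 ]
 [ 0.521  0.014]
 [ 0.64   0.032]]
[-2.191  0.004] [[-1.044  1.736]
 [-1.153 -0.425]
 [-1.396 -0.41 ]
 [ 0.178 -0.652]
 [-2.695 -0.634]]
```

View pics/ov3.png

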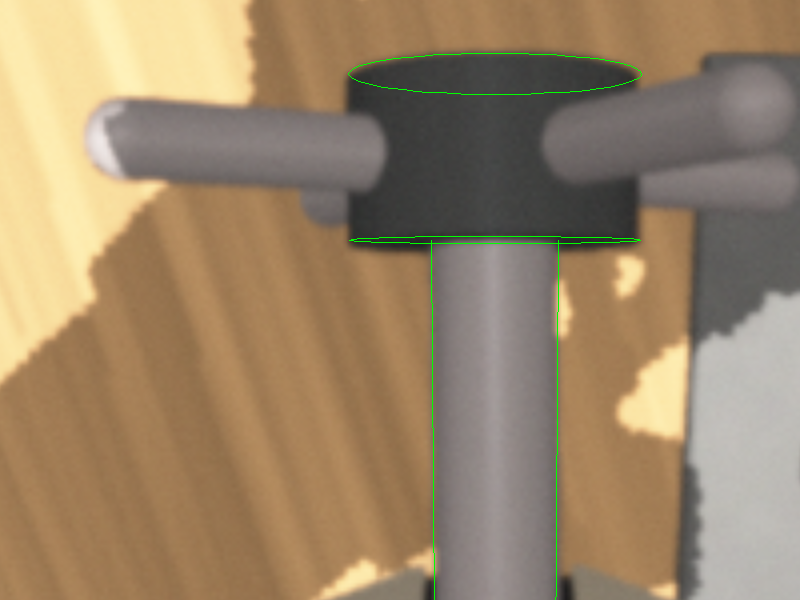

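The overlay shows the roller slipped in the jaws on the fast move. It slid about 10 mm towards -y and the hub drooped 0.21 rad. I'll level it by tilting the tool (clearance to the dial is still about 15 mm) and move gently from here.

{"fn": "arm_command", "kwargs": {"plan": [{"tx": 0, "ty": 0, "tz": 0, "wx": 0, "wy": 0, "wz": 0.02, "jaw": -1}, {"tx": 0, "ty": 0, "tz": 0, "wx": 0.001, "wy": 0, "wz": 0.03, "jaw": -1}, {"tx": 0, "ty": 0, "tz": 0, "wx": 0.002, "wy": 0, "wz": 0.03, "jaw": -1}, {"tx": 0, "ty": 0, "tz": 0, "wx": 0.002, "wy": 0, "wz": 0.03, "jaw": -1}, {"tx": 0, "ty": 0, "tz": 0, "wx": 0.002, "wy": 0, "wz": 0.03, "jaw": -1}, {"tx": 0, "ty": 0, "tz": 0, "wx": 0.002, "wy": 0, "wz": 0.03, "jaw": -1}, {"tx": 0, "ty": 0, "tz": 0, "wx": 0, "wy": 0, "wz": 0.02, "jaw": -1}, {"tx": 0, "ty": 0, "tz": 0, "wx": 0, "wy": 0, "wz": 0.02, "jaw": -1}, {"tx": 0, "ty": 0, "tz": 0, "wx": 0, "wy": 0, "wz": 0, "jaw": -1}, {"tx": 0, "ty": 0, "tz": 0, "wx": 0, "wy": 0, "wz": 0, "jaw": -1}]}}

```text
time: 10.7
tool_pos: [391.9, 276.8, 227.8]
tcp_rot: [1.575, 1.361, 1.286]
contact_force: [0.1, -0.3, -6.4]
grip_width: 12.9
```

```bash
cat >> h.py <<'E'
ST=(487.8,249.2,-.29)
def st2w(P):
    c,s=np.cos(ST[2]),np.sin(ST[2]);return np.array([ST[0]+c*P[0]-s*P[1],ST[1]+s*P[0]+c*P[1],P[2]])
def w2st(P):
    c,s=np.cos(ST[2]),np.sin(ST[2]);d=P[:2]-np.array(ST[:2]);return np.array([c*d[0]+s*d[1],-s*d[0]+c*d[1],P[2]])
def to(P,o=None):
    o=o or readout.get_obs();Rc=R.from_euler('xyz',o['tcp_rot']).as_matrix()
    return Rc.T@(st2w(P)-o['tool_pos'])/10
E
python3 - <<'E'
from tilt import *
np.set_printoptions(suppress=True,precision=3)
o=readout.get_obs();np.save('o4.npy',o,allow_pickle=True)
im=imaging.capture('wrist');cv2.imwrite('pics/w5raw.png',im)
print(o['tool_pos'],w2st(o['tool_pos']),R.from_euler('xyz',o['tcp_rot']).as_matrix())
overlay(o,im,[-12.6,.209],'pics/ov4.png',(600,440))
E
```

```text
[391.908 276.791 227.76 ] [-99.778  -0.982 227.76 ] [[ 0.059  0.279  0.958]
 [ 0.2    0.937 -0.285]
 [-0.978  0.208 -0.001]]
```

View pics/ov4.png

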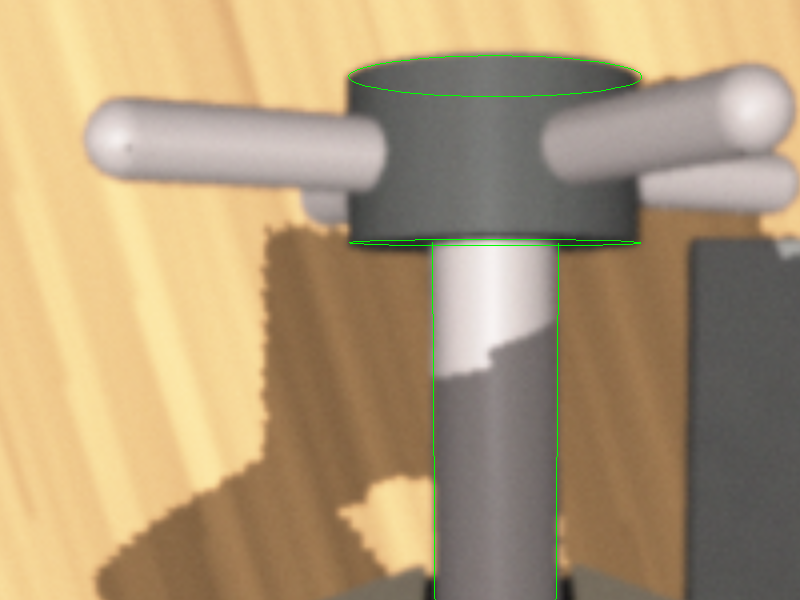

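Run:
```python
from h import *
np.set_printoptions(suppress=True,precision=3)
o=readout.get_obs();Rc=R.from_euler('xyz',o['tcp_rot']).as_matrix()
a=to((-100,12,99),o);b=to((0,12,99),o);c=to((0,12,78),o)
print(a,b-a,c-b)
```

```text
[12.864 -1.43  -0.012] [-0.009 -0.009 10.   ] [ 2.054 -0.438  0.002]
```

{"fn": "arm_command", "kwargs": {"plan": [{"tx": 0.4, "ty": -0.04, "tz": 0, "wx": 0, "wy": 0, "wz": 0, "jaw": -1}, {"tx": 0.8, "ty": -0.09, "tz": 0, "wx": 0, "wy": 0, "wz": 0, "jaw": -1}, {"tx": 1, "ty": -0.11, "tz": 0, "wx": 0, "wy": 0, "wz": 0, "jaw": -1}, {"tx": 1, "ty": -0.11, "tz": 0, "wx": 0, "wy": 0, "wz": 0, "jaw": -1}, {"tx": 1, "ty": -0.11, "tz": 0, "wx": 0, "wy": 0, "wz": 0, "jaw": -1}, {"tx": 1, "ty": -0.11, "tz": 0, "wx": 0, "wy": 0, "wz": 0, "jaw": -1}, {"tx": 1, "ty": -0.11, "tz": 0, "wx": 0, "wy": 0, "wz": 0, "jaw": -1}, {"tx": 1, "ty": -0.11, "tz": 0, "wx": 0, "wy": 0, "wz": 0, "jaw": -1}, {"tx": 1, "ty": -0.11, "tz": 0, "wx": 0, "wy": 0, "wz": 0, "jaw": -1}, {"tx": 1, "ty": -0.11, "tz": 0, "wx": 0, "wy": 0, "wz": 0, "jaw": -1}, {"tx": 1, "ty": -0.11, "tz": 0, "wx": 0, "wy": 0, "wz": 0, "jaw": -1}, {"tx": 1, "ty": -0.11, "tz": 0, "wx": 0, "wy": 0, "wz": 0, "jaw": -1}, {"tx": 0.8, "ty": -0.09, "tz": 0, "wx": 0, "wy": 0, "wz": 0, "jaw": -1}, {"tx": 0.6, "ty": -0.08, "tz": 0, "wx": 0, "wy": 0, "wz": 0, "jaw": -1}, {"tx": 0.26, "ty": -0.03, "tz": 0, "wx": 0, "wy": 0, "wz": 0, "jaw": -1}, {"tx": 0, "ty": 0, "tz": 0, "wx": 0, "wy": 0, "wz": 0, "jaw": -1}, {"tx": 0, "ty": 0, "tz": 0, "wx": 0, "wy": 0, "wz": 0, "jaw": -1}]}}

```text
time: 12.45
tool_pos: [395.6, 289.3, 99.2]
tcp_rot: [1.573, 1.36, 1.284]
contact_force: [-0.6, -0.2, -5.1]
grip_width: 13.1
```

Run:
```python
from tilt import *
np.set_printoptions(suppress=True,precision=3)
o=readout.get_obs();np.save('o5.npy',o,allow_pickle=True)
im=imaging.capture('wrist');cv2.imwrite('pics/w6raw.png',im)
overlay(o,im,[-12.6,.209],'pics/ov5.png',(600,440))
im=imaging.capture('side');crop(im,250,230,200,190,4,'pics/s6.png')
print(w2st(o['tool_pos']),o['contact_force'])
a=to((-100,12,99),o);b=to((0,12,99),o);c=to((0,12,78),o)
print(a,b-a,c-b)
```

```text
[-99.786  12.096  99.239] [-0.636 -0.222 -5.132]
[ 0.021 -0.014 -0.021] [-0.006 -0.01  10.   ] [ 2.054 -0.439  0.001]
```

View pics/ov5.png

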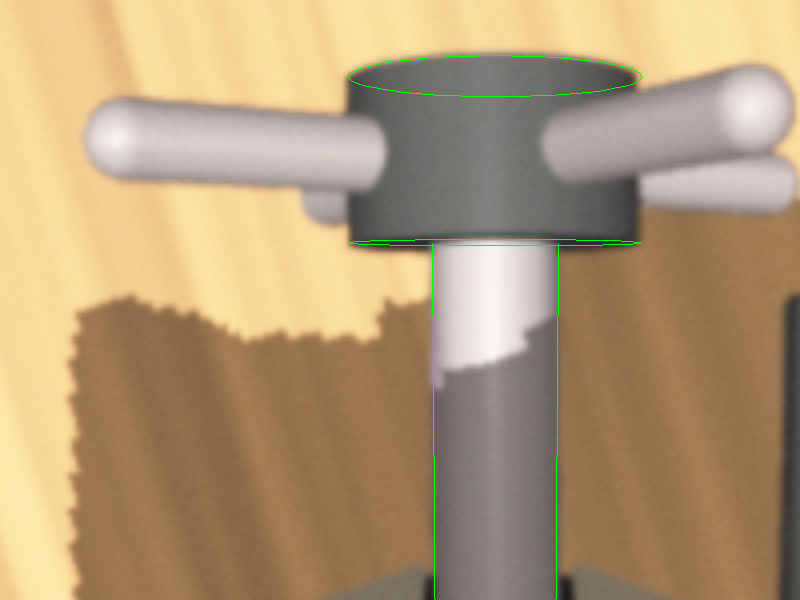

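View pics/s6.png

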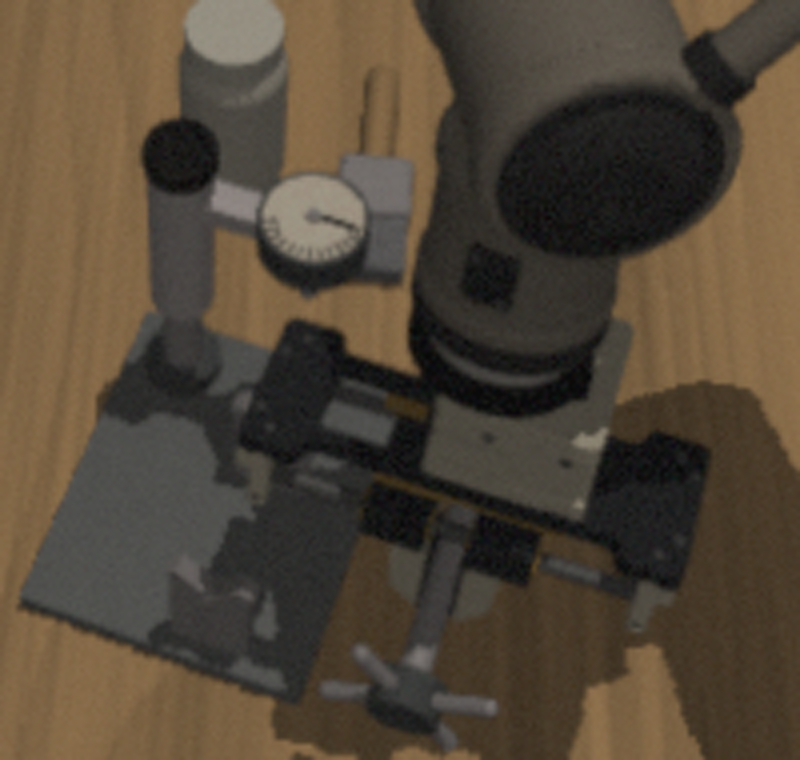

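{"fn": "arm_command", "kwargs": {"plan": [{"tx": 0, "ty": 0.05, "tz": 0.3, "wx": 0, "wy": 0, "wz": 0, "jaw": -1}, {"tx": 0, "ty": 0.05, "tz": 0.6, "wx": 0, "wy": 0, "wz": 0, "jaw": -1}, {"tx": 0, "ty": 0.05, "tz": 0.8, "wx": 0, "wy": 0, "wz": 0, "jaw": -1}, {"tx": 0, "ty": 0.05, "tz": 0.8, "wx": 0, "wy": 0, "wz": 0, "jaw": -1}, {"tx": 0, "ty": 0.05, "tz": 0.8, "wx": 0, "wy": 0, "wz": 0, "jaw": -1}, {"tx": 0, "ty": 0.05, "tz": 0.8, "wx": 0, "wy": 0, "wz": 0, "jaw": -1}, {"tx": 0, "ty": 0.05, "tz": 0.8, "wx": 0, "wy": 0, "wz": 0, "jaw": -1}, {"tx": 0, "ty": 0.05, "tz": 0.8, "wx": 0, "wy": 0, "wz": 0, "jaw": -1}, {"tx": 0, "ty": 0, "tz": 0.8, "wx": 0, "wy": 0, "wz": 0, "jaw": -1}, {"tx": 0, "ty": 0, "tz": 0.8, "wx": 0, "wy": 0, "wz": 0, "jaw": -1}, {"tx": 0, "ty": 0, "tz": 0.8, "wx": 0, "wy": 0, "wz": 0, "jaw": -1}, {"tx": 0, "ty": 0, "tz": 0.8, "wx": 0, "wy": 0, "wz": 0, "jaw": -1}, {"tx": 0, "ty": 0, "tz": 0.6, "wx": 0, "wy": 0, "wz": 0, "jaw": -1}, {"tx": 0, "ty": 0, "tz": 0.3, "wx": 0, "wy": 0, "wz": 0, "jaw": -1}, {"tx": 0, "ty": 0, "tz": 0.2, "wx": 0, "wy": 0, "wz": 0, "jaw": -1}, {"tx": 0, "ty": 0, "tz": 0, "wx": 0, "wy": 0, "wz": 0, "jaw": -1}, {"tx": 0, "ty": 0, "tz": 0, "wx": 0, "wy": 0, "wz": 0, "jaw": -1}]}}

```text
time: 14.25
tool_pos: [492.2, 264.5, 99.7]
tcp_rot: [1.575, 1.361, 1.287]
contact_force: [0.3, 0.0, -6.9]
grip_width: 13.0
```

Run:
```python
from tilt import *
np.set_printoptions(suppress=True,precision=3)
o=readout.get_obs();np.save('o6.npy',o,allow_pickle=True)
im=imaging.capture('wrist');cv2.imwrite('pics/w7raw.png',im);crop(im,0,0,560,420,1.4,'pics/w7.png')
overlay(o,im,[-12.6,.209],'pics/ov6.png',(600,440))
for n in('side','scene'):
    im=imaging.capture(n);cv2.imwrite(f'pics/{n}7raw.png',im)
crop(cv2.imread('pics/side7raw.png'),250,230,200,190,4,'pics/s7.png')
crop(cv2.imread('pics/scene7raw.png'),260,90,160,150,5,'pics/a7.png')
print(w2st(o['tool_pos']),o['contact_force'],to((0,16,77.9),o))
```

```text
[-0.153 15.932 99.705] [ 0.34   0.002 -6.914] [ 2.134 -0.448  0.017]
```

View pics/w7.png

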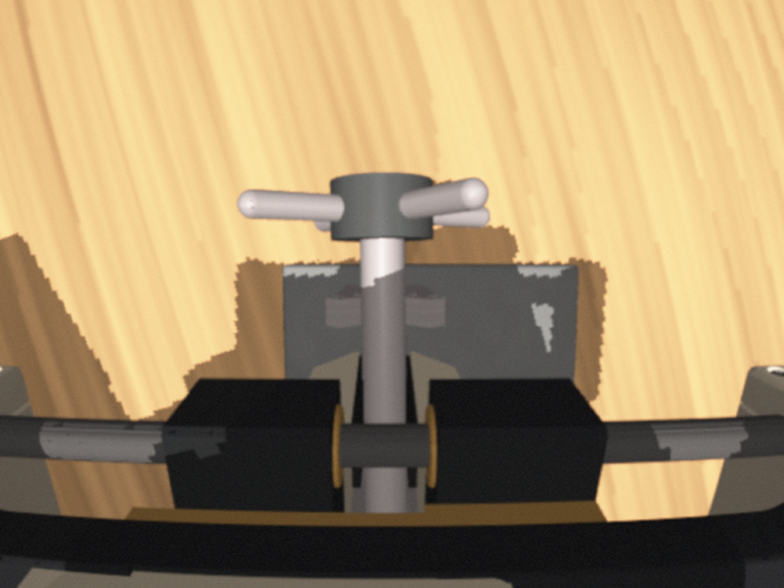

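View pics/s7.png

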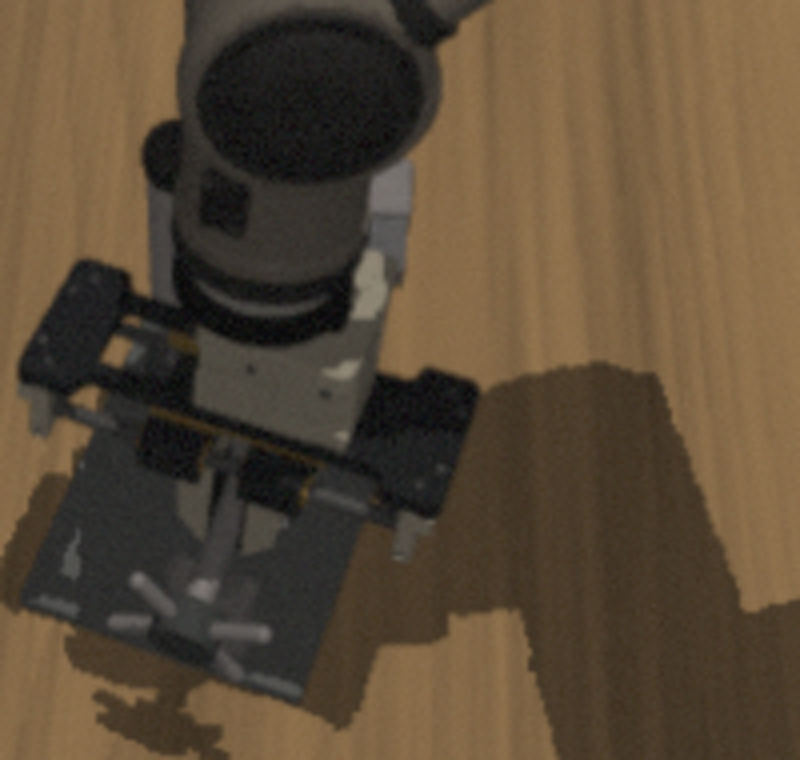

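View pics/a7.png

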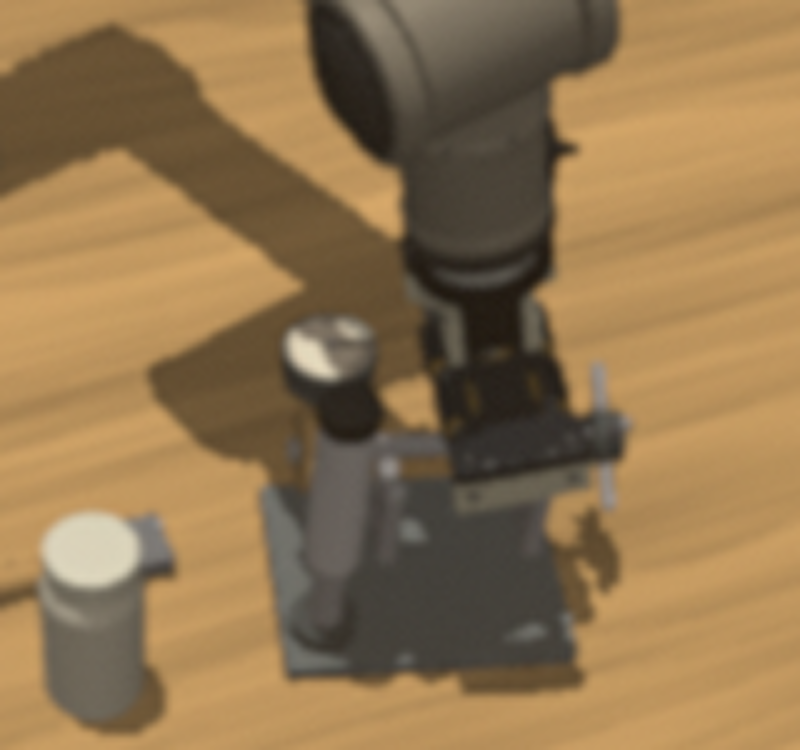

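The dial, knob and column all have clearance, and the axle at (384,300) is centred over the far V-block, which spans x = 327 to 445. Lowering.

{"fn": "arm_command", "kwargs": {"plan": [{"tx": 0.2, "ty": -0.04, "tz": 0, "wx": 0, "wy": 0, "wz": 0, "jaw": -1}, {"tx": 0.35, "ty": -0.08, "tz": 0, "wx": 0, "wy": 0, "wz": 0, "jaw": -1}, {"tx": 0.35, "ty": -0.08, "tz": 0, "wx": 0, "wy": 0, "wz": 0, "jaw": -1}, {"tx": 0.35, "ty": -0.07, "tz": 0.01, "wx": 0, "wy": 0, "wz": 0, "jaw": -1}, {"tx": 0.3, "ty": -0.06, "tz": 0, "wx": 0, "wy": 0, "wz": 0, "jaw": -1}, {"tx": 0.2, "ty": -0.04, "tz": 0, "wx": 0, "wy": 0, "wz": 0, "jaw": -1}, {"tx": 0.2, "ty": -0.04, "tz": 0, "wx": 0, "wy": 0, "wz": 0, "jaw": -1}, {"tx": 0.1, "ty": -0.02, "tz": 0, "wx": 0, "wy": 0, "wz": 0, "jaw": -1}, {"tx": 0, "ty": 0, "tz": 0, "wx": 0, "wy": 0, "wz": 0, "jaw": -1}, {"tx": 0, "ty": 0, "tz": 0, "wx": 0, "wy": 0, "wz": 0, "jaw": -1}]}}

```text
time: 15.4
tool_pos: [492.8, 264.6, 79.1]
tcp_rot: [1.571, 1.36, 1.282]
contact_force: [0.5, -1.2, -4.2]
grip_width: 12.7
```

Run:
```python
from tilt import *
np.set_printoptions(suppress=True,precision=3)
o=readout.get_obs();np.save('o7.npy',o,allow_pickle=True)
im=imaging.capture('wrist');cv2.imwrite('pics/w8raw.png',im)
overlay(o,im,[-12.6,.209],'pics/ov7.png',(600,440))
print(w2st(o['tool_pos']),o['contact_force'],o['moment'],to((0,16,77.9),o))
```

```text
[ 0.384 16.19  79.122] [ 0.53  -1.162 -4.201] [-0.222  0.004 -0.064] [ 0.116 -0.044 -0.038]
```

View pics/ov7.png

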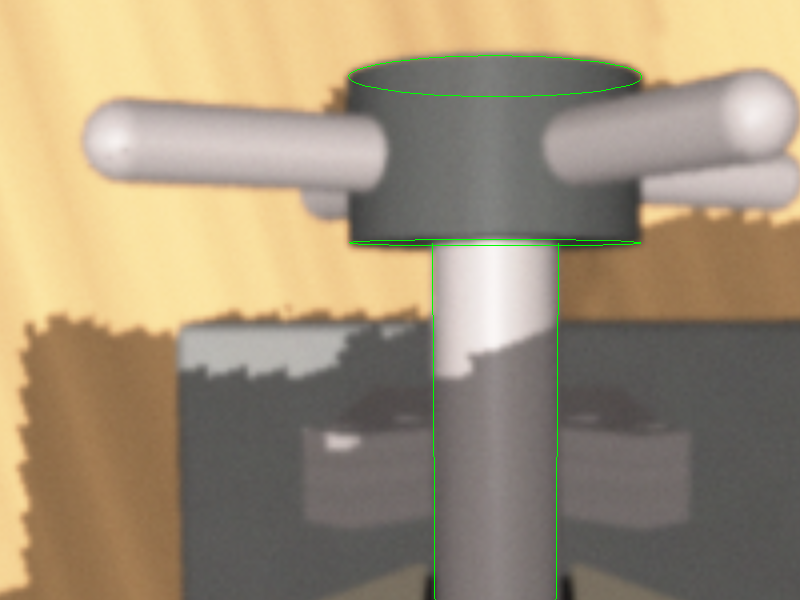

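{"fn": "arm_command", "kwargs": {"plan": [{"tx": 0.1, "ty": -0.02, "tz": -0.02, "wx": 0, "wy": 0, "wz": 0, "jaw": -1}, {"tx": 0.05, "ty": -0.01, "tz": 0, "wx": 0, "wy": 0, "wz": 0, "jaw": -1}, {"tx": 0, "ty": 0, "tz": 0, "wx": 0, "wy": 0, "wz": 0, "jaw": -1}, {"tx": 0, "ty": 0, "tz": 0, "wx": 0, "wy": 0, "wz": 0, "jaw": -1}]}}

```text
time: 15.85
tool_pos: [492.6, 264.7, 78.1]
tcp_rot: [1.57, 1.36, 1.281]
contact_force: [-0.9, -1.9, 6.6]
grip_width: 12.9
```

Run:
```python
from tilt import *
np.set_printoptions(suppress=True,precision=3)
o=readout.get_obs()
print(w2st(o['tool_pos']),o['contact_force'],o['moment'],to((0,16,77.9),o))
```

```text
[ 0.176 16.195 78.139] [-0.923 -1.852  6.629] [-0.263  0.332 -0.036] [ 0.019 -0.024 -0.018]
```

Seated: the force went from -6 to +6.6 N at the expected height. Opening.

{"fn": "arm_command", "kwargs": {"plan": [{"tx": 0, "ty": 0, "tz": 0, "wx": 0, "wy": 0, "wz": 0, "jaw": -0.5}, {"tx": 0, "ty": 0, "tz": 0, "wx": 0, "wy": 0, "wz": 0, "jaw": 0}, {"tx": 0, "ty": 0, "tz": 0, "wx": 0, "wy": 0, "wz": 0, "jaw": 0}, {"tx": 0, "ty": 0, "tz": 0, "wx": 0, "wy": 0, "wz": 0, "jaw": 0}, {"tx": 0, "ty": 0, "tz": 0, "wx": 0, "wy": 0, "wz": 0, "jaw": 0}, {"tx": 0, "ty": 0, "tz": 0, "wx": 0, "wy": 0, "wz": 0, "jaw": 0}, {"tx": 0, "ty": 0, "tz": 0, "wx": 0, "wy": 0, "wz": 0, "jaw": 0}, {"tx": 0, "ty": 0, "tz": 0, "wx": 0, "wy": 0, "wz": 0, "jaw": 0}]}}

```text
time: 16.65
tool_pos: [492.3, 264.6, 77.2]
tcp_rot: [1.575, 1.361, 1.286]
contact_force: [0.3, 1.2, -0.1]
grip_width: 46.0
```

Run:
```python
from tilt import *
np.set_printoptions(suppress=True,precision=3)
o=readout.get_obs();np.save('o8.npy',o,allow_pickle=True)
im=imaging.capture('wrist');cv2.imwrite('pics/w9raw.png',im);
overlay(o,im,[-12.6,.209],'pics/ov8.png',(600,440))
print(w2st(o['tool_pos']),o['contact_force'],o['grip_width'])
print(to((0,16,200),o))
```

```text
[-0.115 16.026 77.216] [ 0.252  1.237 -0.15 ] 45.95764278866757
[-12.009   2.558  -0.   ]
```

View pics/ov8.png

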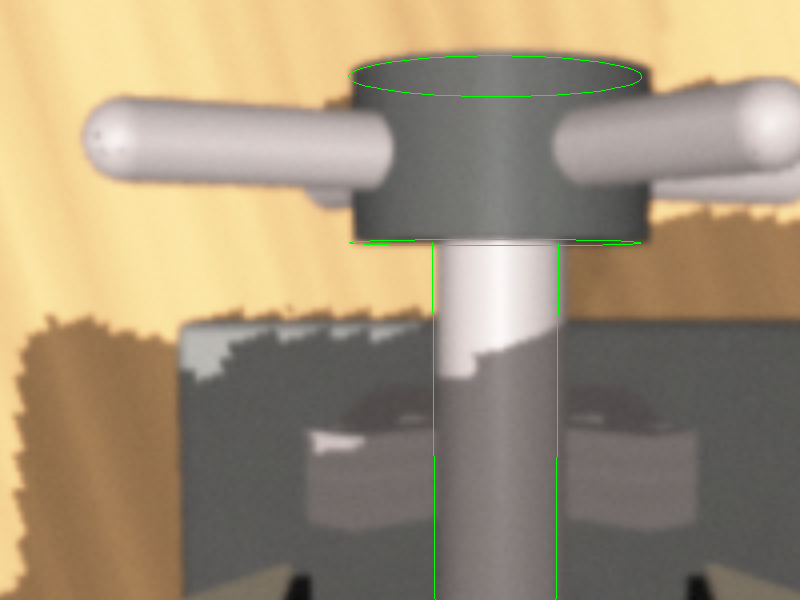

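{"fn": "arm_command", "kwargs": {"plan": [{"tx": -0.5, "ty": 0.11, "tz": 0, "wx": 0, "wy": 0, "wz": 0, "jaw": 0}, {"tx": -1, "ty": 0.21, "tz": 0, "wx": 0, "wy": 0, "wz": 0, "jaw": 0}, {"tx": -2, "ty": 0.43, "tz": 0, "wx": 0, "wy": 0, "wz": 0, "jaw": 0}, {"tx": -2, "ty": 0.43, "tz": 0, "wx": 0, "wy": 0, "wz": 0, "jaw": 0}, {"tx": -2, "ty": 0.43, "tz": 0, "wx": 0, "wy": 0, "wz": 0, "jaw": -1}, {"tx": -2, "ty": 0.43, "tz": 0, "wx": 0, "wy": 0, "wz": 0, "jaw": -1}, {"tx": -2, "ty": 0.43, "tz": 0, "wx": 0, "wy": 0, "wz": 0, "jaw": -1}, {"tx": -2, "ty": 0.43, "tz": 0, "wx": 0, "wy": 0, "wz": 0, "jaw": -1}, {"tx": -2, "ty": 0.43, "tz": 0, "wx": 0, "wy": 0, "wz": 0, "jaw": -1}, {"tx": 0, "ty": 0, "tz": 0, "wx": 0, "wy": 0, "wz": -0.11, "jaw": -1}, {"tx": 0, "ty": 0, "tz": 0, "wx": 0, "wy": 0, "wz": -0.1, "jaw": -1}, {"tx": 0, "ty": 0, "tz": 0, "wx": 0, "wy": 0, "wz": 0, "jaw": -1}, {"tx": 0, "ty": 0, "tz": 0, "wx": 0, "wy": 0, "wz": 0, "jaw": -1}]}}

```text
time: 18.0
tool_pos: [492.2, 265.3, 235.9]
tcp_rot: [2.041, 1.568, 1.754]
contact_force: [-0.1, 1.0, -0.6]
grip_width: 0.2
```

Run:
```python
from tilt import *
np.set_printoptions(suppress=True,precision=3)
o=readout.get_obs();np.save('o9.npy',o,allow_pickle=True)
im=imaging.capture('wrist');cv2.imwrite('pics/w10raw.png',im);crop(im,0,0,560,420,1.4,'pics/w10.png')
for n in('side','scene'):
    im=imaging.capture(n);cv2.imwrite(f'pics/{n}10raw.png',im)
crop(cv2.imread('pics/side10raw.png'),250,230,200,190,4,'pics/s10.png')
print(w2st(o['tool_pos']),o['contact_force'],o['grip_width'],R.from_euler('xyz',o['tcp_rot']).as_matrix())
goal(st2w((65,-90,0))[:2],262,-.29)
```

```text
[ -0.348  16.657 235.907] [-0.111  0.983 -0.618] 0.18669161548708924 [[-0.     0.284  0.959]
 [ 0.002  0.959 -0.284]
 [-1.     0.002 -0.001]]
 t 18.15 shift first(cm) [ -2.643 -10.565   6.499] rotvec [ 0.    -0.001 -0.001] shift if turned first [ -2.621 -10.567   6.505]
```

View pics/w10.png

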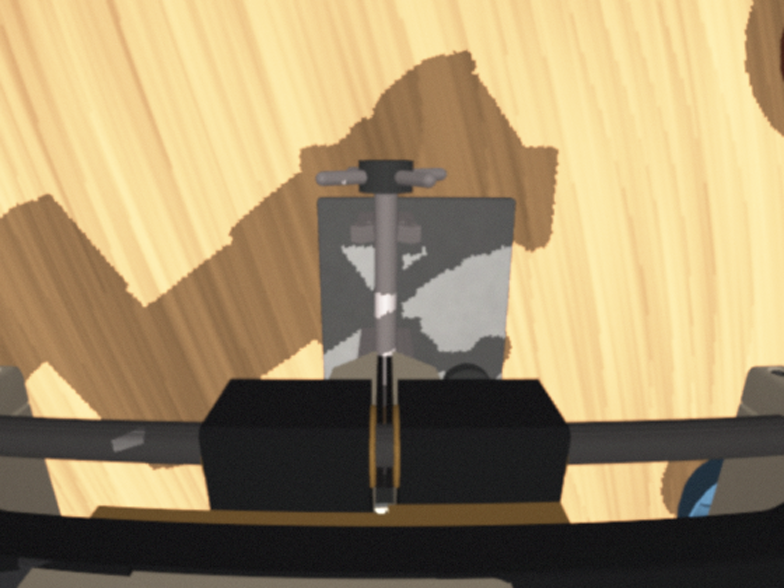

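View pics/s10.png

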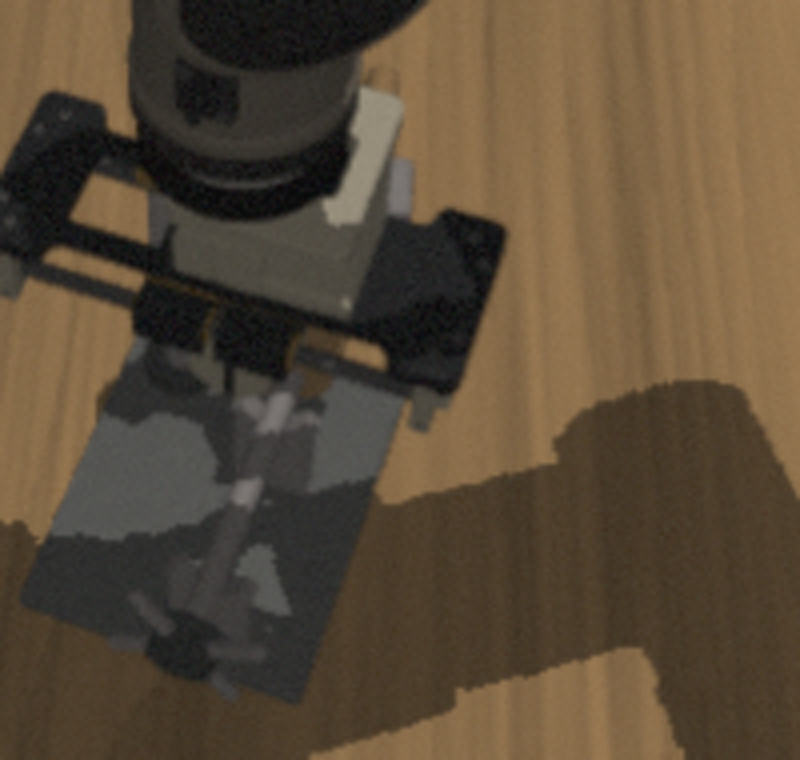

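{"fn": "arm_command", "kwargs": {"plan": [{"tx": -2, "ty": 0, "tz": 0, "wx": 0, "wy": 0, "wz": 0, "jaw": -1}, {"tx": -1.9, "ty": 0, "tz": 0, "wx": 0, "wy": 0, "wz": 0, "jaw": -1}, {"tx": 0, "ty": -2.1, "tz": 1.3, "wx": 0, "wy": 0, "wz": 0, "jaw": -1}, {"tx": 0, "ty": -2.1, "tz": 1.3, "wx": 0, "wy": 0, "wz": 0, "jaw": -1}, {"tx": 0, "ty": -2.1, "tz": 1.3, "wx": 0, "wy": 0, "wz": 0, "jaw": -1}, {"tx": 0, "ty": -2.1, "tz": 1.3, "wx": 0, "wy": 0, "wz": 0, "jaw": -1}, {"tx": 0, "ty": -2.15, "tz": 1.3, "wx": 0, "wy": 0, "wz": 0, "jaw": -1}, {"tx": 0, "ty": 0, "tz": 0, "wx": 0, "wy": 0, "wz": 0, "jaw": -1}, {"tx": 0, "ty": 0, "tz": 0, "wx": 0, "wy": 0, "wz": 0, "jaw": -1}]}}

```text
time: 19.05
tool_pos: [524.6, 144.5, 274.8]
tcp_rot: [2.412, 1.569, 2.121]
contact_force: [0.4, 0.0, 0.5]
grip_width: 0.6
```

Run:
```python
from tilt import *
np.set_printoptions(suppress=True,precision=3)
o=readout.get_obs()
im=imaging.capture('wrist');cv2.imwrite('pics/w11raw.png',im);crop(im,0,0,560,420,1.4,'pics/w11.png')
for n in('side','scene'):
    im=imaging.capture(n);cv2.imwrite(f'pics/{n}11raw.png',im)
a=cv2.resize(cv2.imread('pics/side11raw.png')[200:400,220:420],None,fx=2.9,fy=2.9)[:, :400]
crop(cv2.imread('pics/scene11raw.png'),260,90,160,150,4.9,'pics/a11.png')
crop(cv2.imread('pics/side11raw.png'),250,230,200,190,3,'pics/s11.png')
print(w2st(o['tool_pos']),o['contact_force'])
goal(st2w((65,-90,0))[:2],202,-.29)
```

```text
[ 65.228 -89.778 274.777] [0.439 0.033 0.483]
 t 19.2 shift first(cm) [ 7.279 -0.144  0.038] rotvec [ 0.002 -0.001 -0.001] shift if turned first [ 7.279 -0.139  0.031]
```

View pics/a11.png

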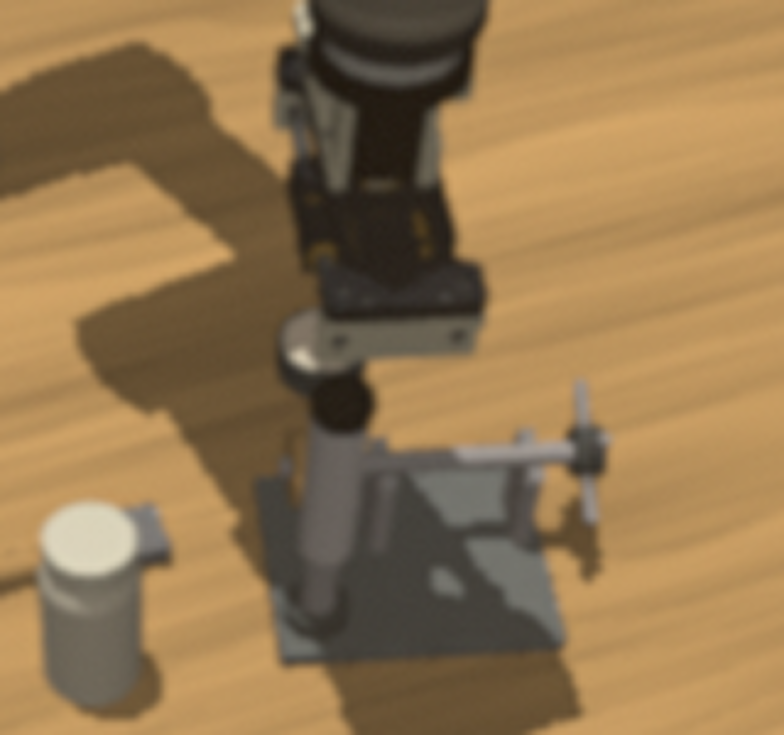

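View pics/w11.png

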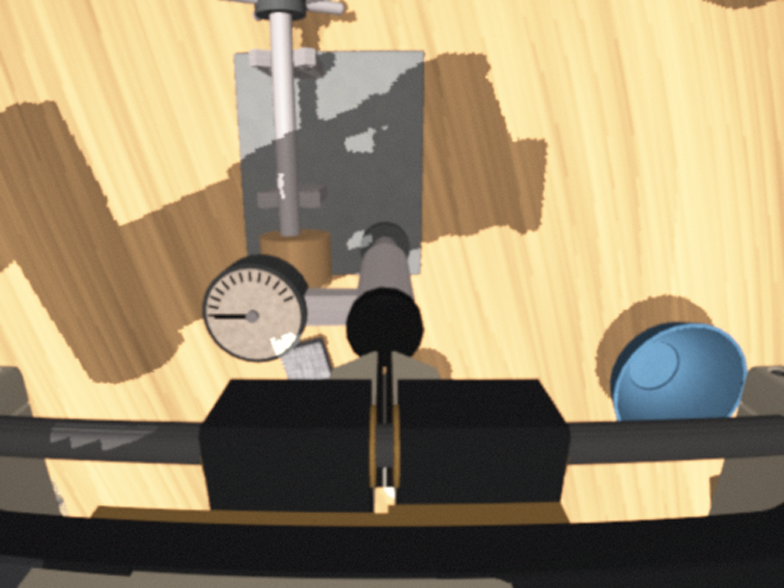

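View pics/s11.png

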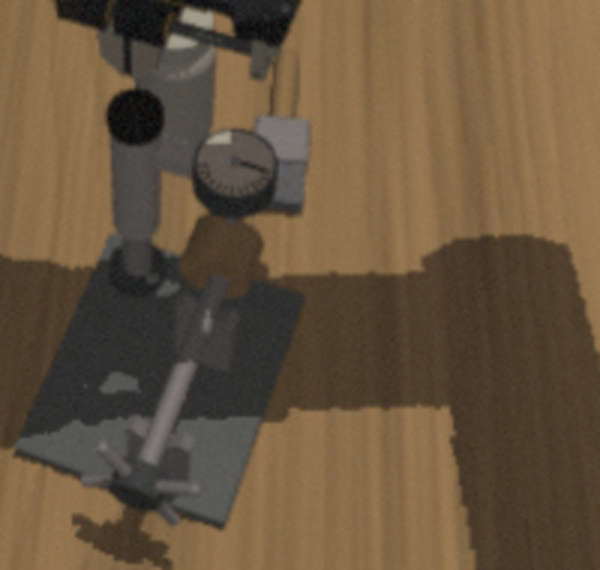

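Run:
```python
from h import *
o=readout.get_obs()
for z in(228,232,240): print(z,proj('wrist',[st2w((65,-90,z))],o)*1.4, proj('wrist',[st2w((0,-90,z-24))],o)*1.4)
for z in (228,234): print(w2st(atz('wrist',(385/1.4,325/1.4),z,o)), w2st(atz('wrist',(256/1.4,314/1.4),z-24,o)))
```

```text
228 [[383.77133193 353.87253673]] [[241.1321706  331.55626049]]
232 [[383.75982902 357.97622664]] [[238.69284991 334.81921834]]
240 [[383.73545054 366.67352905]] [[233.56284774 341.68822459]]
[ 65.46442721 -77.48661179 228.        ] [  7.52555078 -81.49175391 204.        ]
[ 65.45095751 -75.22296052 234.        ] [  9.18265062 -79.37356009 210.        ]
```

Run:
```python
from h import *
from scipy.optimize import least_squares
import sys
ob0=[('scene',(300+159.5/6-.5,140+77.5/6-.5),(0,-90,216)),('scene',(300+185.5/6-.5,140+153.5/6-.5),(65,-90,240)),('side',(245+286.5/3.4-.5,230+157.5/3.4-.5),(0,-90,216)),('side',(245+170.5/3.4-.5,230+103.5/3.4-.5),(65,-90,240))]
o=readout.get_obs()
ob1=[('scene',(260+342.5/4.9-.5,90+402/4.9-.5),(65,-90,240)),('side',(250+236/3-.5,230+163/3-.5),(0,-90,216)),('side',(250+136/3-.5,230+116/3-.5),(65,-90,240)),('wrist',(385/1.4,326/1.4),(65,-90,240)),('wrist',(256/1.4,312/1.4),(0,-90,216))]
for ob in(ob0,ob1,ob1[:3],ob1[3:]):
    f=lambda p:np.concatenate([proj(n,[st2w((P[0]+p[1],P[1]+p[2],P[2]-p[0]))],o)[0]-uv for n,uv,P in ob])
    s=least_squares(f,[10,0,0]);print(s.x,s.fun.reshape(-1,2).round(1).tolist())
```

```text
[13.18804138  0.37440155 -0.78087251] [[-0.2, 0.7], [-0.3, -1.0], [-0.2, 1.3], [-0.1, -1.0]]
[38.87616109  0.38884658  0.79310165] [[0.4, -0.6], [-0.5, 2.0], [-0.5, -0.1], [-0.2, 1.6], [0.2, -0.9]]
[39.51333204  0.57375194 -1.47948813] [[-0.5, -0.3], [-0.2, 1.2], [-0.1, -0.9]]
[38.74786501  0.42600303  1.12511698] [[-0.2, 1.2], [0.2, -1.3]]
```

Run:
```python
import cv2,numpy as np
im=cv2.imread('pics/side11raw.png');a=im[250:330,270:350]
b=cv2.imread('pics/side0.png')[240:320,270:350]
cv2.imwrite('pics/cmp.png',cv2.resize(np.hstack([b,a]),None,fx=5,fy=5,interpolation=cv2.INTER_CUBIC))
```

```text
(no output)
```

View pics/cmp.png

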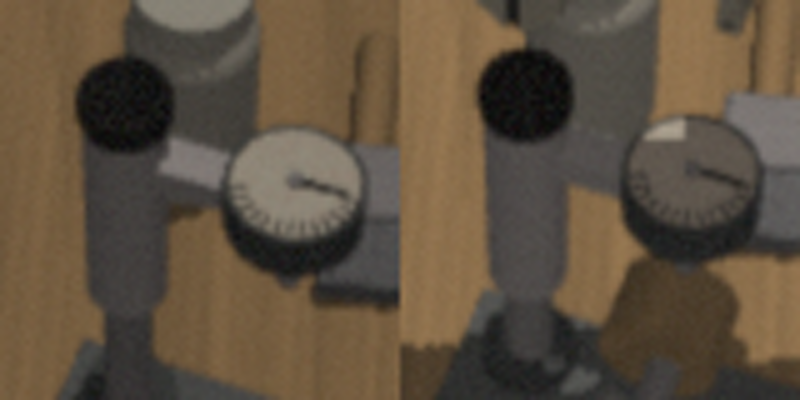

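The dial is lower than it should be. All three cameras put the gauge at about 39 mm of slide, where it started at about 12. The hub must have brushed the dial during my carry, which also explains the slip. Step 1 needs less than 30 mm, so I'll grip the knob and raise the gauge again. The roller is undisturbed and the plunger is free (needle at 0).

{"fn": "arm_command", "kwargs": {"plan": [{"tx": 0.6, "ty": 0, "tz": 0, "wx": 0, "wy": 0, "wz": 0, "jaw": 0.3}, {"tx": 0.6, "ty": 0, "tz": 0, "wx": 0, "wy": 0, "wz": 0, "jaw": 0.3}, {"tx": 0.6, "ty": 0, "tz": 0, "wx": 0, "wy": 0, "wz": 0, "jaw": 0.3}, {"tx": 0.6, "ty": 0, "tz": 0, "wx": 0, "wy": 0, "wz": 0, "jaw": 0.3}, {"tx": 0.6, "ty": 0, "tz": 0, "wx": 0, "wy": 0, "wz": 0, "jaw": 0.3}, {"tx": 0, "ty": 0, "tz": 0, "wx": 0, "wy": 0, "wz": 0, "jaw": 0.3}, {"tx": 0, "ty": 0, "tz": 0, "wx": 0, "wy": 0, "wz": 0, "jaw": 0.3}, {"tx": 0, "ty": 0, "tz": 0, "wx": 0, "wy": 0, "wz": 0, "jaw": 0.3}, {"tx": 0, "ty": 0, "tz": 0, "wx": 0, "wy": 0, "wz": 0, "jaw": 0.3}]}}

```text
time: 20.1
tool_pos: [524.9, 145.1, 245.0]
tcp_rot: [2.2, 1.57, 1.911]
contact_force: [-0.1, -0.2, 0.4]
grip_width: 59.5
```

Run:
```python
from h import *
o=readout.get_obs()
im=imaging.capture('wrist');crop(im,0,0,560,420,1.4,'pics/w12.png')
print(w2st(o['tool_pos']),o['contact_force'],o['grip_width'],to((65.4,-89.5,207),o))
```

```text
[ 65.3192114  -89.11639521 245.0490277 ] [-0.10535844 -0.24484399  0.36566432] 59.54230175732251 [ 3.80488843 -0.0395776   0.00891909]
```

View pics/w12.png

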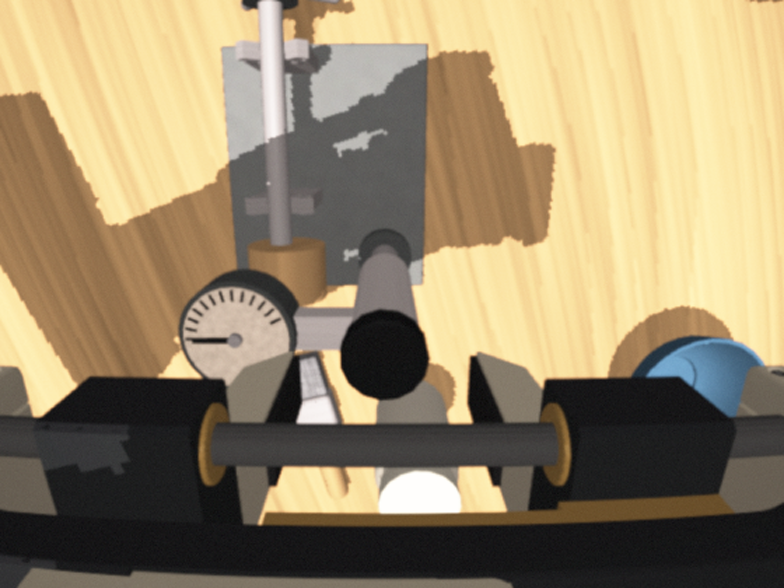

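{"fn": "arm_command", "kwargs": {"plan": [{"tx": 0.8, "ty": 0, "tz": 0, "wx": 0, "wy": 0, "wz": 0, "jaw": 0.3}, {"tx": 0.8, "ty": 0, "tz": 0, "wx": 0, "wy": 0, "wz": 0, "jaw": 0.3}, {"tx": 0.8, "ty": 0, "tz": 0, "wx": 0, "wy": 0, "wz": 0, "jaw": 0.3}, {"tx": 0.8, "ty": -0.02, "tz": 0, "wx": 0, "wy": 0, "wz": 0, "jaw": 0.3}, {"tx": 0.6, "ty": -0.02, "tz": 0, "wx": 0, "wy": 0, "wz": 0, "jaw": 0.3}, {"tx": 0, "ty": 0, "tz": 0, "wx": 0, "wy": 0, "wz": 0, "jaw": 0.3}, {"tx": 0, "ty": 0, "tz": 0, "wx": 0, "wy": 0, "wz": 0, "jaw": -1}, {"tx": 0, "ty": 0, "tz": 0, "wx": 0, "wy": 0, "wz": 0, "jaw": -1}, {"tx": 0, "ty": 0, "tz": 0, "wx": 0, "wy": 0, "wz": 0, "jaw": -1}, {"tx": 0, "ty": 0, "tz": 0, "wx": 0, "wy": 0, "wz": 0, "jaw": -1}, {"tx": 0, "ty": 0, "tz": 0, "wx": 0, "wy": 0, "wz": 0, "jaw": -1}, {"tx": 0, "ty": 0, "tz": 0, "wx": 0, "wy": 0, "wz": 0, "jaw": -1}, {"tx": 0, "ty": 0, "tz": 0, "wx": 0, "wy": 0, "wz": 0, "jaw": -1}]}}

```text
time: 21.45
tool_pos: [524.8, 144.8, 207.0]
tcp_rot: [2.215, 1.57, 1.926]
contact_force: [0.3, 0.9, 2.2]
grip_width: 35.2
```

Gripped at 35 mm, which matches the 36 mm knob. Lifting slowly.

{"fn": "arm_command", "kwargs": {"plan": [{"tx": -0.15, "ty": 0, "tz": 0, "wx": 0, "wy": 0, "wz": 0, "jaw": -1}, {"tx": -0.3, "ty": 0, "tz": 0, "wx": 0, "wy": 0, "wz": 0, "jaw": -1}, {"tx": -0.3, "ty": 0, "tz": 0, "wx": 0, "wy": 0, "wz": 0, "jaw": -1}, {"tx": -0.3, "ty": 0, "tz": 0, "wx": 0, "wy": 0, "wz": 0, "jaw": -1}, {"tx": -0.3, "ty": 0, "tz": 0, "wx": 0, "wy": 0, "wz": 0, "jaw": -1}, {"tx": -0.3, "ty": 0, "tz": 0, "wx": 0, "wy": 0, "wz": 0, "jaw": -1}, {"tx": -0.3, "ty": 0, "tz": 0, "wx": 0, "wy": 0, "wz": 0, "jaw": -1}, {"tx": -0.3, "ty": 0, "tz": 0, "wx": 0, "wy": 0, "wz": 0, "jaw": -1}, {"tx": -0.3, "ty": 0, "tz": 0, "wx": 0, "wy": 0, "wz": 0, "jaw": -1}, {"tx": -0.3, "ty": 0, "tz": 0, "wx": 0, "wy": 0, "wz": 0, "jaw": -1}, {"tx": 0, "ty": 0, "tz": 0, "wx": 0, "wy": 0, "wz": 0, "jaw": -1}]}}

```text
time: 22.55
tool_pos: [524.7, 144.8, 233.8]
tcp_rot: [-2.98, 1.569, 3.014]
contact_force: [5.8, 0.8, -11.5]
grip_width: 35.2
```

Run:
```python
from h import *
o=readout.get_obs()
im=imaging.capture('side');crop(im,250,230,150,150,4,'pics/s13.png')
print(w2st(o['tool_pos']),o['contact_force'],o['grip_width'])
```

```text
[ 65.24264094 -89.51755759 233.79265873] [  5.77291888   0.81830507 -11.50758369] 35.21393719684916
```

View pics/s13.png

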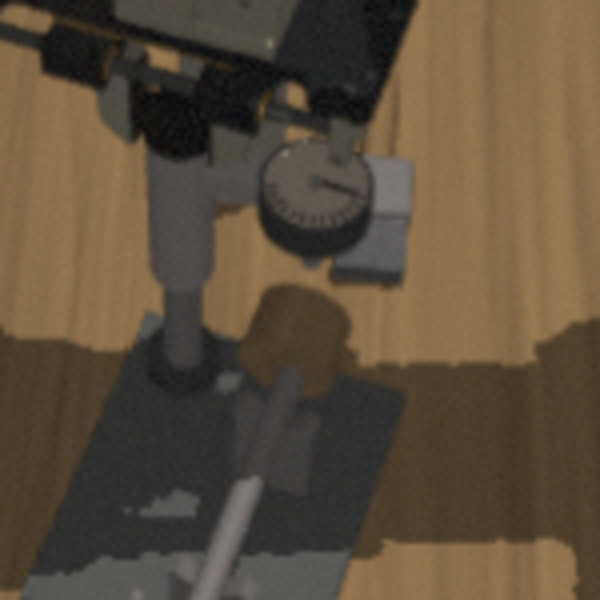

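The gauge is up again: the dial is at side (329,277), as at the start, and the needle is free. I hold briefly, then push down with the same grip.

{"fn": "arm_command", "kwargs": {"plan": [{"tx": 0, "ty": 0, "tz": 0, "wx": 0, "wy": 0, "wz": 0, "jaw": -1}, {"tx": 0, "ty": 0, "tz": 0, "wx": 0, "wy": 0, "wz": 0, "jaw": -1}, {"tx": 0, "ty": 0, "tz": 0, "wx": 0, "wy": 0, "wz": 0, "jaw": -1}, {"tx": 0, "ty": 0, "tz": 0, "wx": 0, "wy": 0, "wz": 0, "jaw": -1}, {"tx": 0.2, "ty": 0, "tz": 0, "wx": 0, "wy": 0, "wz": 0, "jaw": -1}, {"tx": 0.4, "ty": 0, "tz": 0, "wx": 0, "wy": 0, "wz": 0, "jaw": -1}, {"tx": 0.5, "ty": 0, "tz": 0, "wx": 0, "wy": 0, "wz": 0, "jaw": -1}, {"tx": 0.5, "ty": 0, "tz": 0, "wx": 0, "wy": 0, "wz": 0, "jaw": -1}, {"tx": 0.5, "ty": 0, "tz": 0, "wx": 0, "wy": 0, "wz": 0, "jaw": -1}, {"tx": 0.5, "ty": 0, "tz": 0, "wx": 0, "wy": 0, "wz": 0, "jaw": -1}, {"tx": 0.5, "ty": 0, "tz": 0, "wx": 0, "wy": 0, "wz": 0, "jaw": -1}, {"tx": 0.5, "ty": 0, "tz": 0, "wx": 0, "wy": 0, "wz": 0, "jaw": -1}, {"tx": 0.4, "ty": 0, "tz": 0, "wx": 0, "wy": 0, "wz": 0, "jaw": -1}, {"tx": 0.3, "ty": 0, "tz": 0, "wx": 0, "wy": 0, "wz": 0, "jaw": -1}, {"tx": 0.1, "ty": 0, "tz": 0, "wx": 0, "wy": 0, "wz": 0, "jaw": -1}, {"tx": 0, "ty": 0, "tz": 0, "wx": 0, "wy": 0, "wz": 0, "jaw": -1}]}}

```text
time: 24.2
tool_pos: [524.8, 144.8, 192.4]
tcp_rot: [0.877, 1.57, 0.588]
contact_force: [0.1, -0.2, 4.7]
grip_width: 34.7
```

{"fn": "arm_command", "kwargs": {"plan": [{"tx": 0.15, "ty": 0, "tz": 0, "wx": 0, "wy": 0, "wz": 0, "jaw": -1}, {"tx": 0.15, "ty": 0, "tz": 0, "wx": 0, "wy": 0, "wz": 0, "jaw": -1}, {"tx": 0.15, "ty": 0, "tz": 0, "wx": 0, "wy": 0, "wz": 0, "jaw": -1}, {"tx": 0, "ty": 0, "tz": 0, "wx": 0, "wy": 0, "wz": 0, "jaw": -1}]}}

```text
time: 24.6
tool_pos: [524.8, 144.8, 187.7]
tcp_rot: [0.95, 1.57, 0.661]
contact_force: [-0.1, -0.4, 4.7]
grip_width: 35.0
```

{"fn": "arm_command", "kwargs": {"plan": [{"tx": 0.1, "ty": 0, "tz": 0, "wx": 0, "wy": 0, "wz": 0, "jaw": -1}, {"tx": 0.1, "ty": 0, "tz": 0, "wx": 0, "wy": 0, "wz": 0, "jaw": -1}, {"tx": 0, "ty": 0, "tz": 0, "wx": 0, "wy": 0, "wz": 0, "jaw": -1}]}}

```text
time: 24.9
tool_pos: [524.8, 144.8, 185.7]
tcp_rot: [0.945, 1.57, 0.656]
contact_force: [-0.2, 1.2, 5.7]
grip_width: 35.4
```

{"fn": "arm_command", "kwargs": {"plan": [{"tx": 0.1, "ty": 0, "tz": 0, "wx": 0, "wy": 0, "wz": 0, "jaw": -1}, {"tx": 0.1, "ty": 0, "tz": 0, "wx": 0, "wy": 0, "wz": 0, "jaw": -1}, {"tx": 0, "ty": 0, "tz": 0, "wx": 0, "wy": 0, "wz": 0, "jaw": -1}]}}

```text
time: 25.2
tool_pos: [524.8, 144.8, 183.6]
tcp_rot: [1.018, 1.57, 0.729]
contact_force: [-1.0, -1.4, 4.7]
grip_width: 35.3
```

{"fn": "arm_command", "kwargs": {"plan": [{"tx": 0.1, "ty": 0, "tz": 0, "wx": 0, "wy": 0, "wz": 0, "jaw": -1}, {"tx": 0.1, "ty": 0, "tz": 0, "wx": 0, "wy": 0, "wz": 0, "jaw": -1}, {"tx": 0, "ty": 0, "tz": 0, "wx": 0, "wy": 0, "wz": 0, "jaw": -1}]}}

```text
time: 25.5
tool_pos: [524.8, 144.8, 181.6]
tcp_rot: [1.026, 1.57, 0.737]
contact_force: [-0.8, -0.2, 5.5]
grip_width: 34.9
```

Run:
```python
from h import *
o=readout.get_obs()
im=imaging.capture('side');crop(im,250,250,150,140,5,'pics/s14.png')
im=imaging.capture('wrist');crop(im,0,0,560,420,1.4,'pics/w14.png')
print(w2st(o['tool_pos']),o['contact_force'],o['grip_width'])
```

```text
[ 65.29104531 -89.47799256 181.64842973] [-0.8180389  -0.19148547  5.52601238] 34.86409029423564
```

View pics/s14.png

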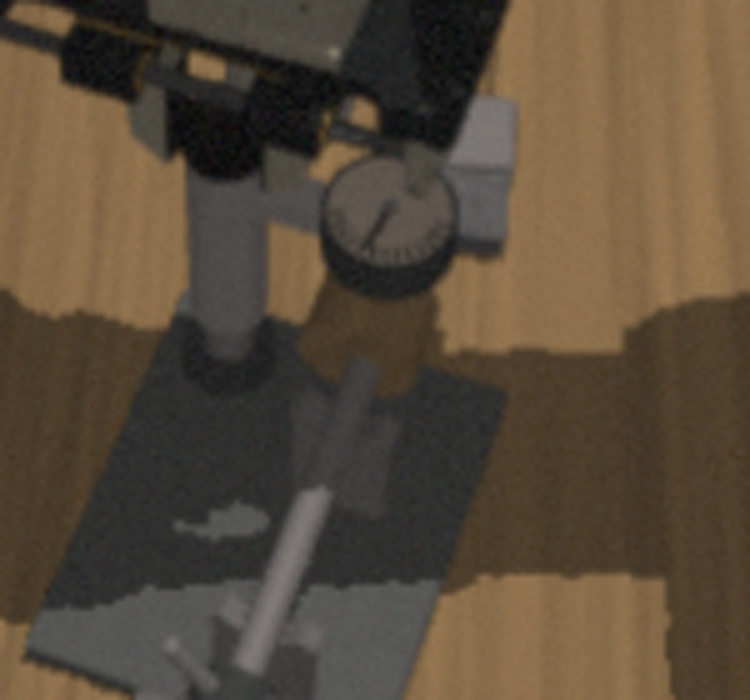

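View pics/w14.png

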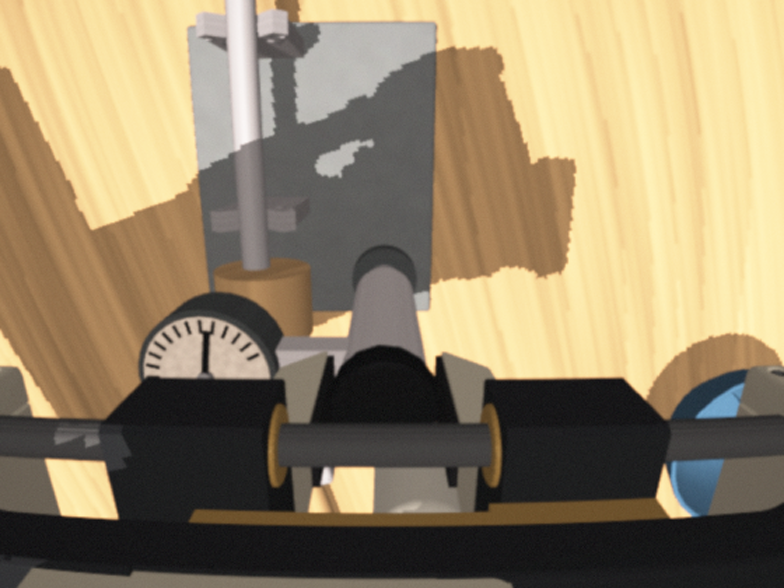

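{"fn": "arm_command", "kwargs": {"plan": [{"tx": 0.1, "ty": 0, "tz": 0, "wx": 0, "wy": 0, "wz": 0, "jaw": -1}, {"tx": 0.1, "ty": 0, "tz": 0, "wx": 0, "wy": 0, "wz": 0, "jaw": -1}, {"tx": 0, "ty": 0, "tz": 0, "wx": 0, "wy": 0, "wz": 0, "jaw": -1}]}}

```text
time: 25.9
tool_pos: [524.8, 144.8, 181.3]
tcp_rot: [0.579, 1.569, 0.291]
contact_force: [-4.2, -0.9, 15.9]
grip_width: 35.1
```

Run:
```python
from h import *
o=readout.get_obs()
im=imaging.capture('side');crop(im,250,250,150,140,5,'pics/s15.png')
im=imaging.capture('wrist');crop(im,60,180,250,120,3,'pics/w15.png')
print(w2st(o['tool_pos']),o['contact_force'],o['grip_width'])
for d in(50,55,60): print(d,proj('side',[st2w((0,-90,216-d)),st2w((65,-90,170-d+ -0))])*5-np.array([1250,1250]), proj('wrist',[st2w((0,-90,216-d))],o))
```

```text
[ 65.34134179 -89.43273889 181.34869463] [-4.22981036 -0.9380256  15.88213046] 35.11441666831001
50 [[388.97097824 194.46559681]
 [225.45774167 211.39903592]] [[139.89592056 276.75424905]]
55 [[388.44009386 201.9660041 ]
 [225.56541033 218.46125759]] [[143.39171111 272.09090638]]
60 [[387.91316358 209.40715396]
 [225.67223872 225.47040405]] [[146.71631384 267.66210694]]
```

View pics/s15.png

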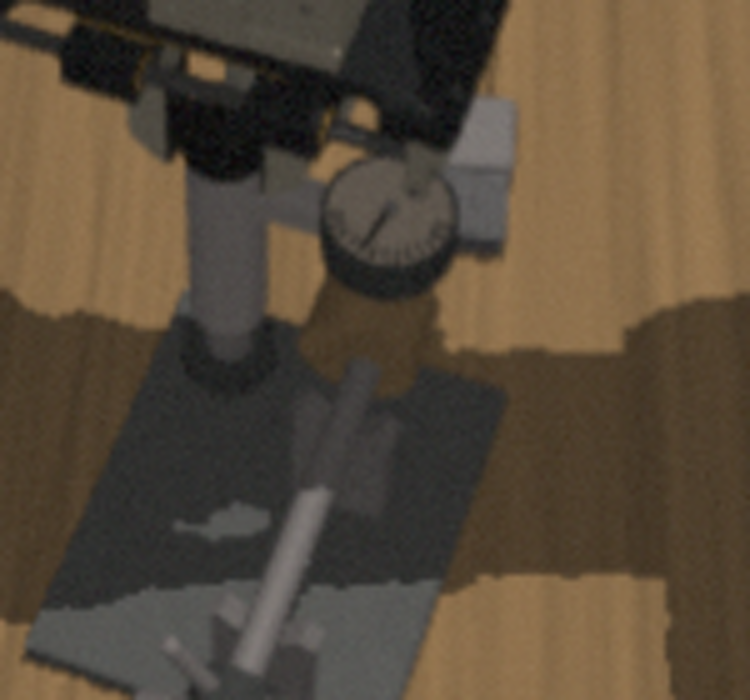

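View pics/w15.png

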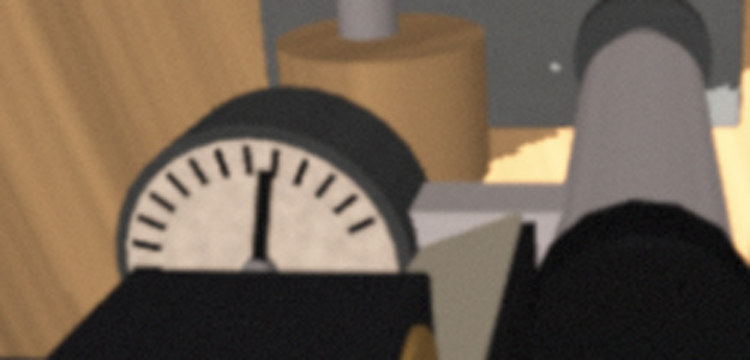

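Run:
```python
from h import *
o=readout.get_obs()
im=imaging.capture('wrist');cv2.imwrite('pics/w16raw.png',im)
big=cv2.resize(im,None,fx=4,fy=4,interpolation=cv2.INTER_CUBIC)
t=np.linspace(0,2*np.pi,60)
for sg,col in((1,(0,255,0)),(-1,(0,0,255))):
  a=np.radians(72)*sg; cx,cz=5*np.sin(a),75+5*np.cos(a)
  for y in(-73+4,):
    P=[st2w((cx+24*np.cos(q),y,cz+24*np.sin(q))) for q in t]
    q=(proj('wrist',P,o)+.5)*4-.5;cv2.polylines(big,[np.int32(q)],True,col,1)
for x in(-7,7):
    q=(proj('wrist',[st2w((x,-68,75)),st2w((x,40,75))],o)+.5)*4-.5;cv2.polylines(big,[np.int32(q)],True,(255,0,0),1)
cv2.imwrite('pics/ov9.png',big[500:1000,400:1100]);print(o['contact_force'])
```

```text
[-4.88895047 -1.76200821 17.37376367]
```

View pics/ov9.png

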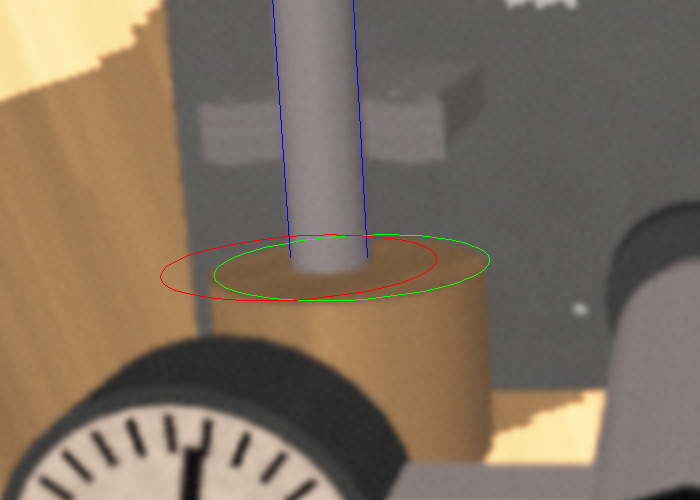

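The green model fits exactly. The gauge is on its stop (force jumped to 16 N without motion), the needle is at about 1.57, and the high side lies about 72° from up towards +x. So I need to push the -x side spokes down by about 72° in total. Releasing the knob and going up to look.

{"fn": "arm_command", "kwargs": {"plan": [{"tx": 0, "ty": 0, "tz": 0, "wx": 0, "wy": 0, "wz": 0, "jaw": 0.2}, {"tx": 0, "ty": 0, "tz": 0, "wx": 0, "wy": 0, "wz": 0, "jaw": 0.2}, {"tx": 0, "ty": 0, "tz": 0, "wx": 0, "wy": 0, "wz": 0, "jaw": 0.2}, {"tx": 0, "ty": 0, "tz": 0, "wx": 0, "wy": 0, "wz": 0, "jaw": 0.2}, {"tx": -0.5, "ty": 0, "tz": 0, "wx": 0, "wy": 0, "wz": 0, "jaw": 0.2}, {"tx": -1.5, "ty": 0, "tz": 0, "wx": 0, "wy": 0, "wz": 0, "jaw": 0.2}, {"tx": -2, "ty": 0, "tz": 0, "wx": 0, "wy": 0, "wz": 0, "jaw": 0.2}, {"tx": -2, "ty": 0, "tz": 0, "wx": 0, "wy": 0, "wz": 0, "jaw": -1}, {"tx": -1, "ty": 2.5, "tz": -1, "wx": 0, "wy": 0, "wz": 0, "jaw": -1}, {"tx": 0, "ty": 2.5, "tz": -1.5, "wx": 0, "wy": 0, "wz": 0, "jaw": -1}, {"tx": 0, "ty": 2.5, "tz": -1.5, "wx": 0, "wy": 0, "wz": 0, "jaw": -1}, {"tx": 0, "ty": 2.5, "tz": -1.5, "wx": 0, "wy": 0, "wz": 0, "jaw": -1}, {"tx": 0, "ty": 0, "tz": 0, "wx": 0, "wy": 0, "wz": 0, "jaw": -1}, {"tx": 0, "ty": 0, "tz": 0, "wx": 0, "wy": 0, "wz": 0, "jaw": -1}]}}

```text
time: 27.45
tool_pos: [500.2, 256.5, 248.8]
tcp_rot: [-2.699, 1.57, -2.986]
contact_force: [-0.1, -0.4, -0.0]
grip_width: 4.0
```

Run:
```python
from h import *
o=readout.get_obs();np.save('o17.npy',o,allow_pickle=True)
im=imaging.capture('wrist');cv2.imwrite('pics/w17raw.png',im);crop(im,0,0,560,420,1.4,'pics/w17.png')
im=imaging.capture('side');cv2.imwrite('pics/side17raw.png',im);crop(im,240,240,160,160,4,'pics/s17.png')
print(w2st(o['tool_pos']),o['contact_force'],o['grip_width'])
```

```text
[  9.79216715  10.5889831  248.81001383] [-0.1481187  -0.44982241 -0.01717596] 4.04232938454049
```

View pics/w17.png

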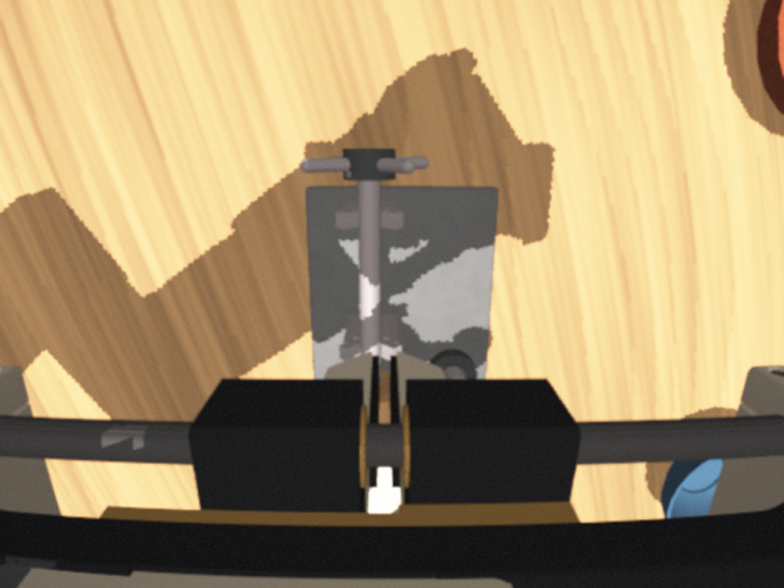

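View pics/s17.png

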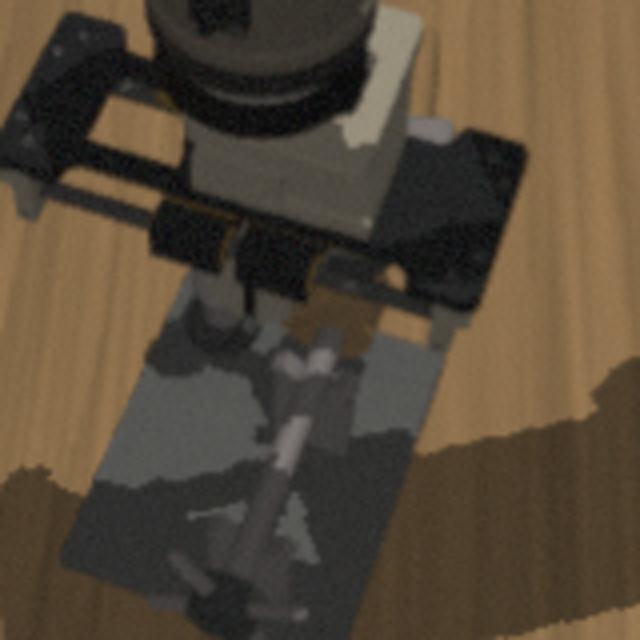

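```bash
cat > spoke.py <<'E'
from h import *
def overlay(n,im,o,phi,dy,box,s,name):
    big=cv2.resize(im,None,fx=s,fy=s,interpolation=cv2.INTER_CUBIC)
    for k,col in enumerate([(0,255,0),(0,255,255),(255,0,255),(255,128,0)]):
        a=np.radians(phi+90*k)
        q=(proj(n,[st2w((0,75+dy,75)),st2w((45*np.cos(a),75+dy,75+45*np.sin(a)))],o)+.5)*s-.5
        cv2.polylines(big,[np.int32(q)],False,col,1)
    x,y,w,h=[int(v*s) for v in box];cv2.imwrite(name,big[y:y+h,x:x+w])
E
python3 - <<'E'
from spoke import *
from scipy.optimize import least_squares
tips=np.array([(103,450),(87,478),(198,487),(175,520)])/3+np.array([250,230])
best=[]
for ph in range(0,90,2):
    r=[]
    for dy in range(-2,11,2):
        P=[st2w((45*np.cos(np.radians(ph+90*k)),75+dy,75+45*np.sin(np.radians(ph+90*k)))) for k in range(4)]
        q=proj('side',P);d=np.linalg.norm(q[:,None]-tips[None],axis=2).min(0).sum();best.append((d,ph,dy))
print(sorted(best)[:6])
ph,dy=sorted(best)[0][1:]
o=np.load('o17.npy',allow_pickle=True).item()
overlay('wrist',cv2.imread('pics/w17raw.png'),o,ph,dy,(205,95,110,50),7,'pics/sp1.png')
overlay('side',cv2.imread('pics/side11raw.png'),o,ph,dy,(260,360,80,60),8,'pics/sp2.png')
E
```

```text
[(np.float64(6.025867629274747), 56, 4), (np.float64(6.26649541649458), 58, 4), (np.float64(7.108397680069823), 58, 2), (np.float64(7.291036793993619), 54, 4), (np.float64(7.33540543541001), 56, 2), (np.float64(7.455597220722316), 60, 4)]
```

View pics/sp1.png

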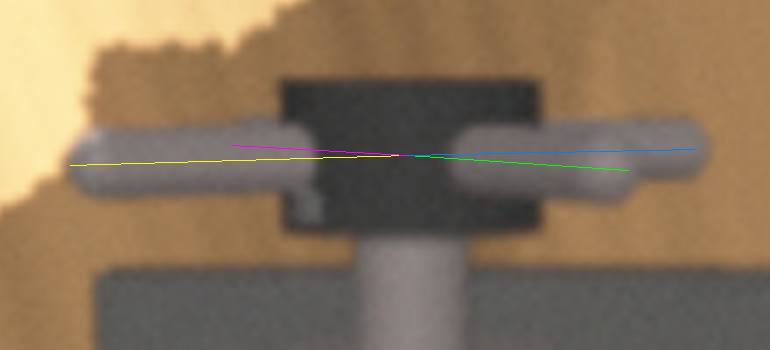

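View pics/sp2.png

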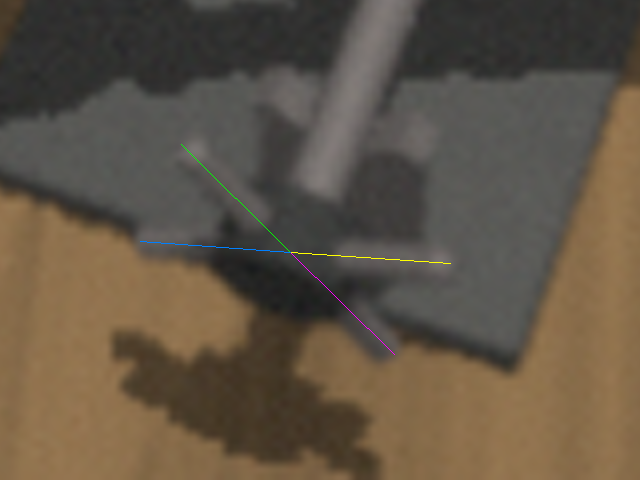

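Spoke angles from the overlay are 57°, 147°, 237° and 327°, so the -x spoke at 147° stands 33° above level. With the jaws fully open, straddling the hub, the -x finger (inner face at x≈-32) can push it down about 65°. The other finger stays clear.

Run:
```python
from h import *
goal(st2w((14,79,0))[:2],150,-.29)
```

```text
t 27.55 shift first(cm) [9.876 6.929 0.363] rotvec [ 0.    -0.001  0.   ] shift if turned first [9.878 6.926 0.351]
```

{"fn": "arm_command", "kwargs": {"plan": [{"tx": 0, "ty": 1.4, "tz": 0.07, "wx": 0, "wy": 0, "wz": 0, "jaw": 1}, {"tx": 0, "ty": 1.4, "tz": 0.07, "wx": 0, "wy": 0, "wz": 0, "jaw": 1}, {"tx": 0, "ty": 1.4, "tz": 0.07, "wx": 0, "wy": 0, "wz": 0, "jaw": 1}, {"tx": 0, "ty": 1.4, "tz": 0.07, "wx": 0, "wy": 0, "wz": 0, "jaw": 1}, {"tx": 0, "ty": 1.33, "tz": 0.08, "wx": 0, "wy": 0, "wz": 0, "jaw": 1}, {"tx": 1, "ty": 0, "tz": 0, "wx": 0, "wy": 0, "wz": 0, "jaw": 1}, {"tx": 1.5, "ty": 0, "tz": 0, "wx": 0, "wy": 0, "wz": 0, "jaw": 1}, {"tx": 1.5, "ty": 0, "tz": 0, "wx": 0, "wy": 0, "wz": 0, "jaw": 1}, {"tx": 1.5, "ty": 0, "tz": 0, "wx": 0, "wy": 0, "wz": 0, "jaw": 1}, {"tx": 1.5, "ty": 0, "tz": 0, "wx": 0, "wy": 0, "wz": 0, "jaw": 1}, {"tx": 1.5, "ty": 0, "tz": 0, "wx": 0, "wy": 0, "wz": 0, "jaw": 1}, {"tx": 1.2, "ty": 0, "tz": 0, "wx": 0, "wy": 0, "wz": 0, "jaw": 1}, {"tx": 0.2, "ty": 0, "tz": 0, "wx": 0, "wy": 0, "wz": 0, "jaw": 1}, {"tx": 0, "ty": 0, "tz": 0, "wx": 0, "wy": 0, "wz": 0, "jaw": 1}, {"tx": 0, "ty": 0, "tz": 0, "wx": 0, "wy": 0, "wz": 0, "jaw": 1}]}}

```text
time: 29.05
tool_pos: [523.9, 321.6, 150.5]
tcp_rot: [1.483, 1.57, 1.194]
contact_force: [-0.6, 0.3, 0.3]
grip_width: 92.2
```

Run:
```python
from h import *
o=readout.get_obs()
im=imaging.capture('wrist');crop(im,0,0,560,420,1.4,'pics/w18.png')
im=imaging.capture('side');cv2.imwrite('pics/side18raw.png',im);crop(im,200,220,200,195,4,'pics/s18.png')
im=imaging.capture('scene');crop(im,290,120,130,120,6,'pics/a18.png')
print(w2st(o['tool_pos']),o['contact_force'],o['grip_width'])
```

```text
[ 13.91267862  79.75791278 150.48400298] [-0.55142742  0.32820122  0.3189807 ] 92.1621516323532
```

View pics/w18.png

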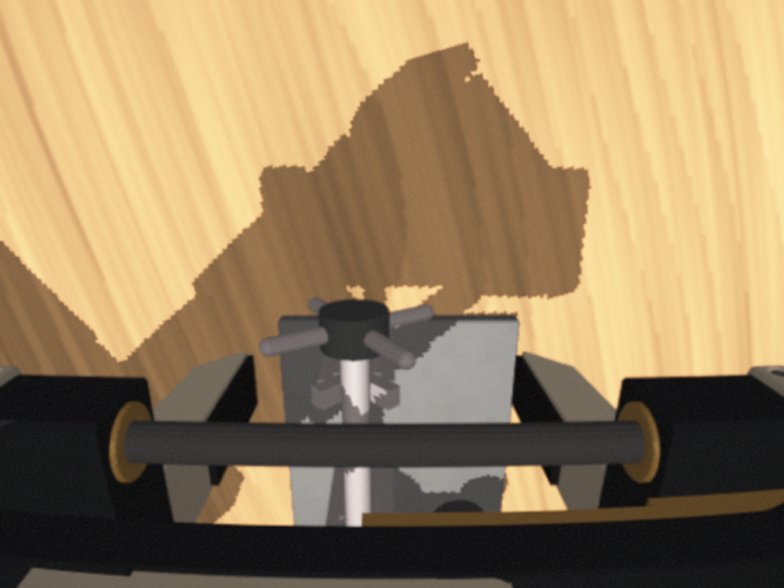

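View pics/s18.png

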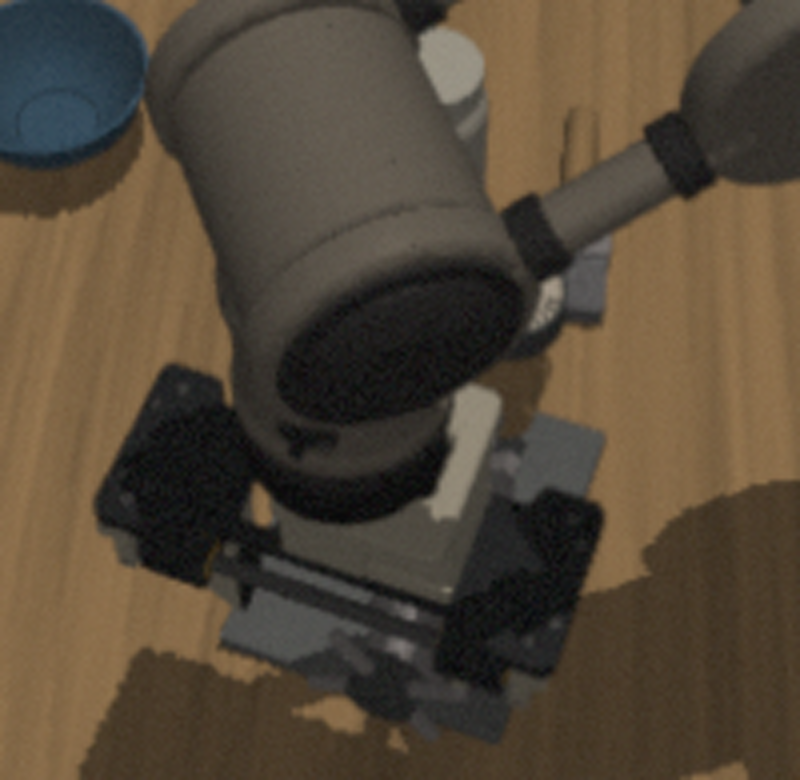

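View pics/a18.png

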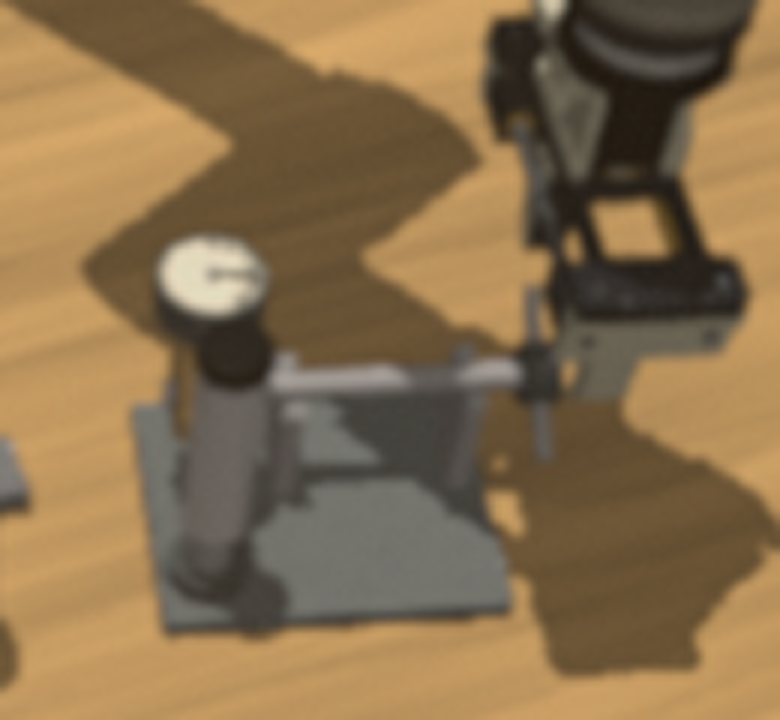

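The dial in the scene view is clear, with the needle at about 1.57 pointing along the stand's +y. Pushing the spoke down.

{"fn": "arm_command", "kwargs": {"plan": [{"tx": 1, "ty": 0, "tz": 0, "wx": 0, "wy": 0, "wz": 0, "jaw": 1}, {"tx": 0.8, "ty": 0, "tz": 0, "wx": 0, "wy": 0, "wz": 0, "jaw": 1}, {"tx": 0.4, "ty": 0, "tz": 0, "wx": 0, "wy": 0, "wz": 0, "jaw": 1}, {"tx": 0.4, "ty": 0, "tz": 0, "wx": 0, "wy": 0, "wz": 0, "jaw": 1}, {"tx": 0.4, "ty": 0, "tz": 0, "wx": 0, "wy": 0, "wz": 0, "jaw": 1}, {"tx": 0.4, "ty": 0, "tz": 0, "wx": 0, "wy": 0, "wz": 0, "jaw": 1}, {"tx": 0.4, "ty": 0, "tz": 0, "wx": 0, "wy": 0, "wz": 0, "jaw": 1}, {"tx": 0.4, "ty": 0, "tz": 0, "wx": 0, "wy": 0, "wz": 0, "jaw": 1}, {"tx": 0.4, "ty": 0, "tz": 0, "wx": 0, "wy": 0, "wz": 0, "jaw": 1}, {"tx": 0.4, "ty": 0, "tz": 0, "wx": 0, "wy": 0, "wz": 0, "jaw": 1}, {"tx": 0.3, "ty": 0, "tz": 0, "wx": 0, "wy": 0, "wz": 0, "jaw": 1}, {"tx": 0, "ty": 0, "tz": 0, "wx": 0, "wy": 0, "wz": 0, "jaw": 1}, {"tx": 0, "ty": 0, "tz": 0, "wx": 0, "wy": 0, "wz": 0, "jaw": 1}]}}

```text
time: 30.5
tool_pos: [523.6, 321.7, 96.7]
tcp_rot: [-3.08, 1.57, 2.915]
contact_force: [-0.9, 0.4, -0.3]
grip_width: 91.9
```

Run:
```python
from h import *
o=readout.get_obs()
im=imaging.capture('wrist');crop(im,0,0,560,420,1.4,'pics/w19.png')
im=imaging.capture('scene');crop(im,300,140,110,90,7,'pics/a19.png')
print(w2st(o['tool_pos']),o['contact_force'],o['grip_width'])
```

```text
[13.55291375 79.67636945 96.66155274] [-0.8822639   0.39504885 -0.27806517] 91.89387513770785
```

View pics/a19.png

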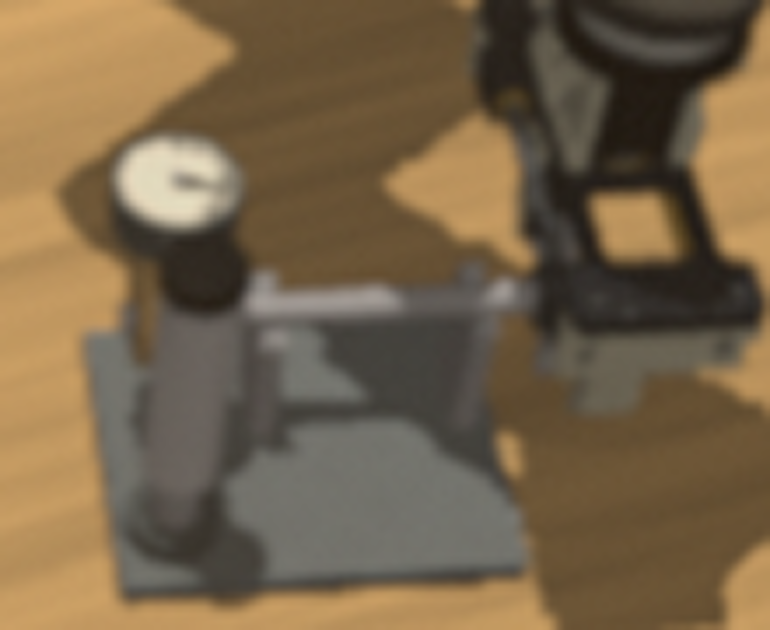

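View pics/w19.png

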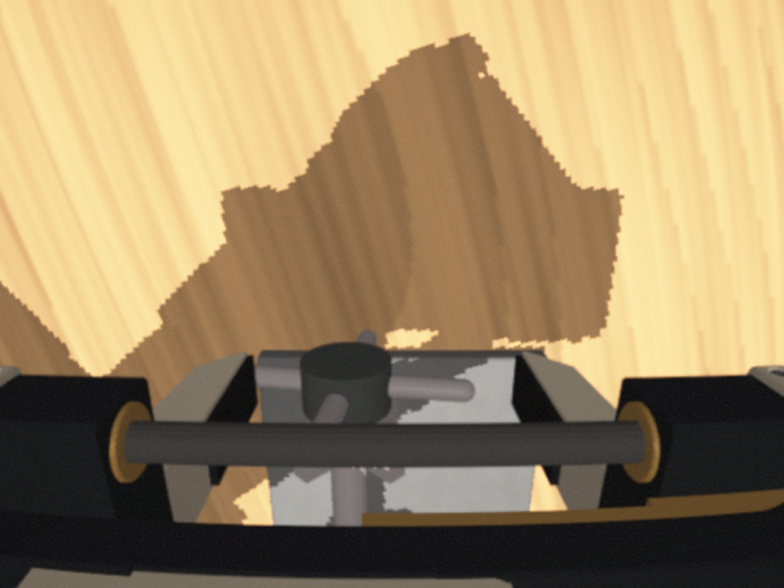

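{"fn": "arm_command", "kwargs": {"plan": [{"tx": 0.3, "ty": 0, "tz": 0, "wx": 0, "wy": 0, "wz": 0, "jaw": 1}, {"tx": 0.3, "ty": 0, "tz": 0, "wx": 0, "wy": 0, "wz": 0, "jaw": 1}, {"tx": 0.3, "ty": 0, "tz": 0, "wx": 0, "wy": 0, "wz": 0, "jaw": 1}, {"tx": 0.2, "ty": 0, "tz": 0, "wx": 0, "wy": 0, "wz": 0, "jaw": 1}, {"tx": 0, "ty": 0, "tz": 0, "wx": 0, "wy": 0, "wz": 0, "jaw": 1}, {"tx": 0, "ty": 0, "tz": 0, "wx": 0, "wy": 0, "wz": 0, "jaw": 1}]}}

```text
time: 31.2
tool_pos: [523.3, 321.7, 85.5]
tcp_rot: [-2.953, 1.569, 3.041]
contact_force: [-0.5, -0.5, -0.1]
grip_width: 91.7
```

Run:
```python
from h import *
o=readout.get_obs()
im=imaging.capture('wrist');crop(im,0,0,560,420,1.4,'pics/w20.png')
im=imaging.capture('scene');crop(im,305,145,50,40,14,'pics/a20.png')
print(w2st(o['tool_pos']),o['contact_force'],o['grip_width'])
p=proj('scene',[st2w((0,-90,156))]+[st2w((-20*np.cos(a),-90+20*np.sin(a),156)) for a in(0.,1.57,1.97,2.1)]);print((p-np.array([305,145]))*14)
```

```text
[13.30034945 79.63517611 85.54709716] [-0.48908186 -0.46355407 -0.14920452] 91.73537183129676
[[277.60398648 282.05958047]
 [264.60318484 211.26410382]
 [376.6563521  277.05497226]
 [374.40740485 305.40895978]
 [370.27689376 314.08755706]]
```

View pics/a20.png

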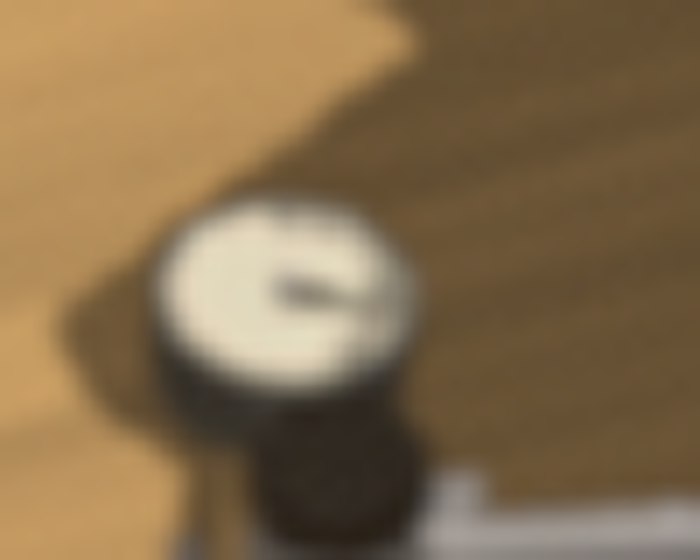

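View pics/w20.png

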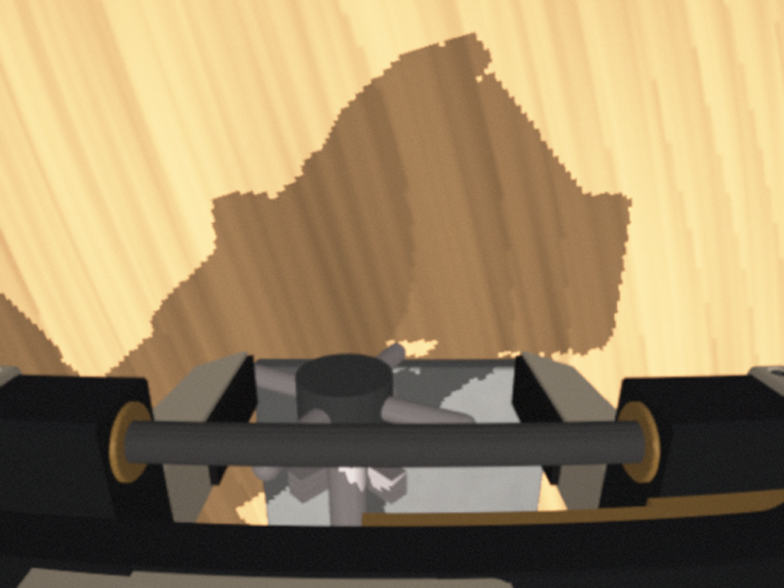

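{"fn": "arm_command", "kwargs": {"plan": [{"tx": 0.2, "ty": 0, "tz": 0, "wx": 0, "wy": 0, "wz": 0, "jaw": 1}, {"tx": 0.2, "ty": 0, "tz": 0, "wx": 0, "wy": 0, "wz": 0, "jaw": 1}, {"tx": 0, "ty": 0, "tz": 0, "wx": 0, "wy": 0, "wz": 0, "jaw": 1}, {"tx": 0, "ty": 0, "tz": 0, "wx": 0, "wy": 0, "wz": 0, "jaw": 1}]}}

```text
time: 31.7
tool_pos: [523.4, 321.7, 81.6]
tcp_rot: [-3.081, 1.57, 2.913]
contact_force: [0.0, -0.5, 0.8]
grip_width: 91.6
```

Run:
```python
from h import *
o=readout.get_obs()
im=imaging.capture('wrist');crop(im,0,0,560,420,1.4,'pics/w21.png')
im=imaging.capture('scene');cv2.imwrite('pics/scene21raw.png',im);crop(im,305,145,50,40,14,'pics/a21.png')
print(w2st(o['tool_pos']),o['contact_force'],o['grip_width'])
```

```text
[13.34734655 79.67844774 81.64352421] [ 0.01541457 -0.51875792  0.79867437] 91.63782846508175
```

View pics/a21.png

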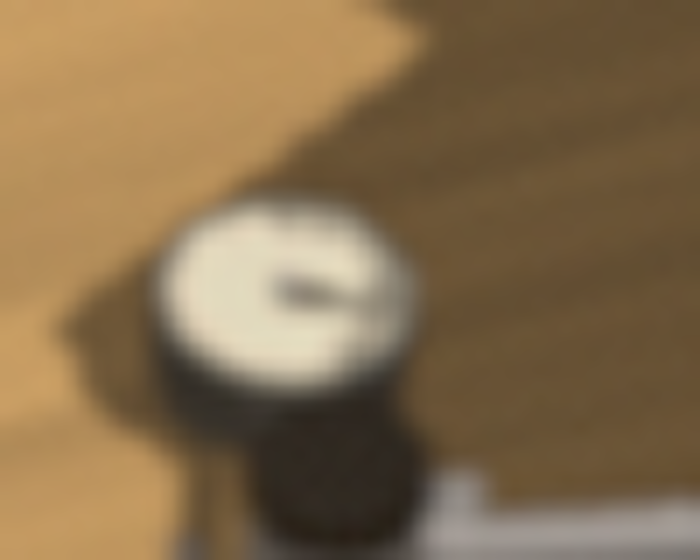

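View pics/w21.png

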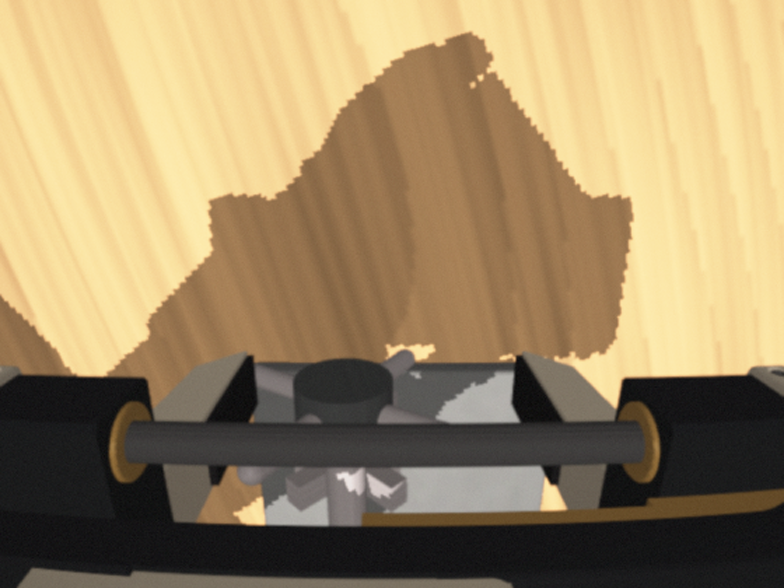

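{"fn": "arm_command", "kwargs": {"plan": [{"tx": -0.5, "ty": 0, "tz": 0, "wx": 0, "wy": 0, "wz": 0, "jaw": 1}, {"tx": -1, "ty": 0, "tz": 0, "wx": 0, "wy": 0, "wz": 0, "jaw": 1}, {"tx": -2, "ty": 0, "tz": 0, "wx": 0, "wy": 0, "wz": 0, "jaw": 1}, {"tx": -3, "ty": 0, "tz": 0, "wx": 0, "wy": 0, "wz": 0, "jaw": 1}, {"tx": -3, "ty": 0, "tz": 0, "wx": 0, "wy": 0, "wz": 0, "jaw": 1}, {"tx": -3, "ty": 0, "tz": 0, "wx": 0, "wy": 0, "wz": 0, "jaw": 1}, {"tx": -3, "ty": 0, "tz": 0, "wx": 0, "wy": 0, "wz": 0, "jaw": 1}, {"tx": -3, "ty": -1, "tz": 0, "wx": 0, "wy": 0, "wz": 0, "jaw": 1}, {"tx": 0, "ty": -3, "tz": -0.2, "wx": 0, "wy": 0, "wz": 0, "jaw": 1}, {"tx": 0, "ty": -3, "tz": -0.2, "wx": 0, "wy": 0, "wz": 0, "jaw": 1}, {"tx": 0, "ty": -3, "tz": -0.2, "wx": 0, "wy": 0, "wz": 0, "jaw": 1}, {"tx": 0, "ty": -3, "tz": -0.3, "wx": 0, "wy": 0, "wz": 0, "jaw": 1}, {"tx": 0, "ty": -3, "tz": -0.3, "wx": 0, "wy": 0, "wz": 0, "jaw": 1}, {"tx": 0, "ty": -1, "tz": -0.1, "wx": 0, "wy": 0, "wz": 0, "jaw": 1}, {"tx": 0, "ty": 0, "tz": 0, "wx": 0, "wy": 0, "wz": 0, "jaw": 1}, {"tx": 0, "ty": 0, "tz": 0, "wx": 0, "wy": 0, "wz": 0, "jaw": 1}]}}

```text
time: 33.4
tool_pos: [463.3, 163.0, 267.4]
tcp_rot: [1.388, 1.57, 1.099]
contact_force: [1.0, 0.9, 0.2]
grip_width: 91.7
```

Run:
```python
from h import *
o=readout.get_obs();np.save('o22.npy',o,allow_pickle=True)
im=imaging.capture('wrist');cv2.imwrite('pics/w22raw.png',im);crop(im,0,0,560,420,1.4,'pics/w22.png')
im=imaging.capture('side');cv2.imwrite('pics/side22raw.png',im)
print(w2st(o['tool_pos']),o['contact_force'])
p=proj('wrist',[st2w((0,-90,156))],o);print(p)
u,v=p[0].astype(int);crop(im:=cv2.imread('pics/w22raw.png'),max(u-50,0),max(v-40,0),100,80,7,'pics/d22.png')
q=lambda a:(proj('wrist',[st2w((-20*np.cos(a),-90+20*np.sin(a),156))],o)-p)[0]
for a in(1.57,1.8,1.97,2.1): print(a,q(a),np.degrees(np.arctan2(-q(a)[1],q(a)[0])))
```

```text
[  1.11828922 -89.58332255 267.36684189] [0.97187064 0.88180735 0.21674472]
[[272.1154685  215.99868651]]
1.57 [ -0.03760686 -26.24301608] 90.08210614560107
1.8 [  6.25011049 -25.53489482] 76.24627091404528
1.97 [ 10.69097061 -24.12471471] 66.09926834310927
2.1 [ 13.87252747 -22.56752519] 58.42046059965759
```

View pics/w22.png

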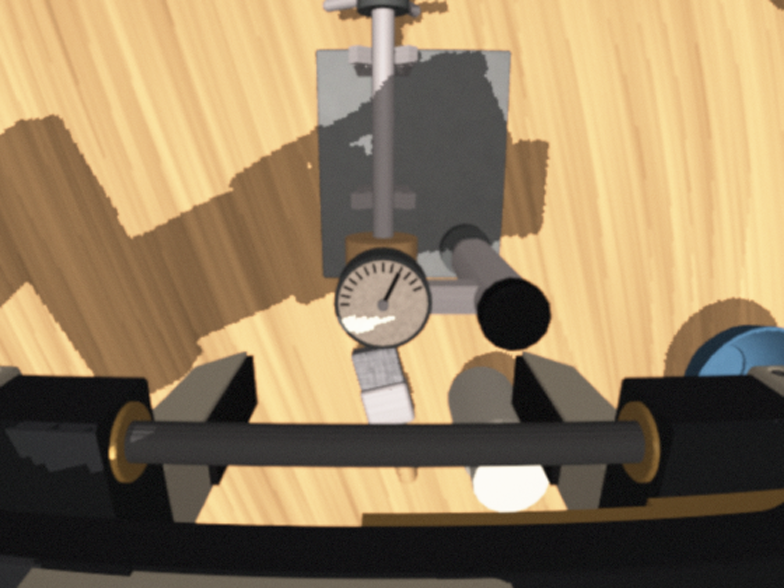

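View pics/d22.png

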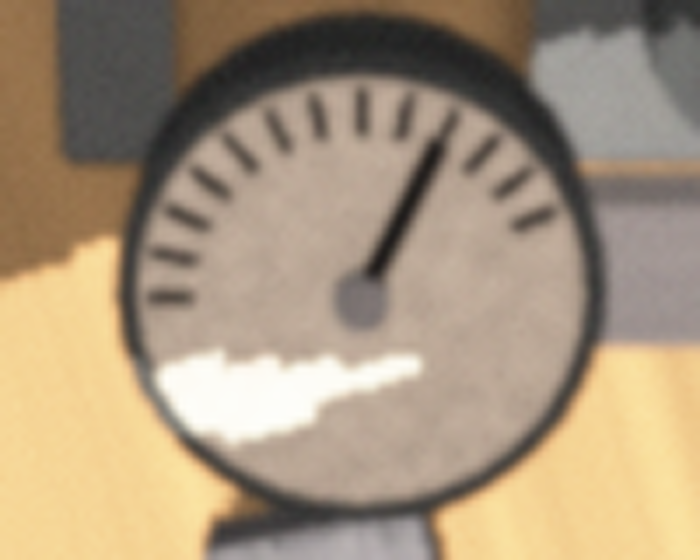

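Run:
```python
from h import *
from spoke import overlay
o=np.load('o22.npy',allow_pickle=True).item();im=cv2.imread('pics/w22raw.png')
big=cv2.resize(im,None,fx=7,fy=7,interpolation=cv2.INTER_CUBIC)
t=np.linspace(0,2*np.pi,80)
for d,col in((0,(0,255,0)),(28,(0,0,255)),(-28,(255,0,0))):
  a=np.radians(d);cx,cz=5*np.sin(a),75+5*np.cos(a)
  P=[st2w((cx+24*np.cos(q),-69,cz+24*np.sin(q))) for q in t]
  q=(proj('wrist',P,o)+.5)*7-.5;cv2.polylines(big,[np.int32(q)],True,col,1)
for x in(-7,7):
    q=(proj('wrist',[st2w((x,-68,75)),st2w((x,40,75))],o)+.5)*7-.5;cv2.polylines(big,[np.int32(q)],True,(255,255,0),1)
cv2.imwrite('pics/ov22.png',big[1080:1400,1600:2250])
im=cv2.imread('pics/side22raw.png')
for ph in(33,38,43,): overlay('side',im,o,ph-0,4,(260,350,80,65),5,f'pics/t{ph}.png')
cv2.imwrite('pics/sp22.png',np.hstack([cv2.imread(f'pics/t{p}.png')[:, :260] for p in(33,38,43)]))
```

```text
(no output)
```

View pics/ov22.png

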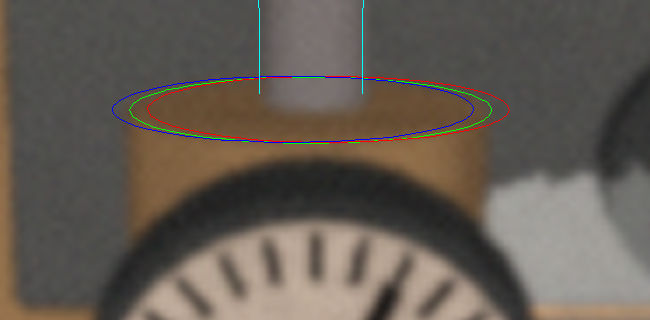

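View pics/sp22.png

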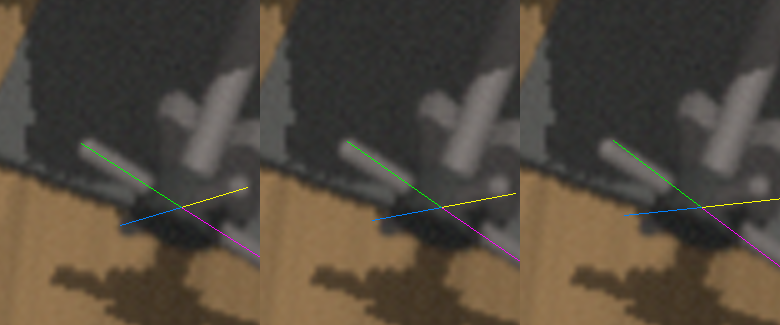

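```bash
cat > needle.py <<'E'
from h import *
from scipy.optimize import minimize_scalar
def read(im,o,c=None):
    g=cv2.cvtColor(im,cv2.COLOR_BGR2GRAY).astype(np.float32)
    if c is None: c=proj('wrist',[st2w((0,-90,156))],o)[0]
    c=np.array(c,float);w=w2st(atz('wrist',c,156,o))
    def prof(a,w=w):
        P=[st2w((w[0]-r*np.cos(a),w[1]+r*np.sin(a),156)) for r in np.linspace(5,15,21)]
        q=proj('wrist',P,o).astype(np.float32);return cv2.remap(g,q[:,:1],q[:,1:],cv2.INTER_LINEAR).mean()
    A=np.arange(-.1,2.8,.01);v=np.array([prof(a) for a in A]);i=v.argmin();s=slice(max(i-6,0),i+7);wt=v[s].max()-v[s]
    return (A[s]*wt).sum()/wt.sum(),v.min(),np.median(v)
E
python3 - <<'E'
from needle import *
o=np.load('o22.npy',allow_pickle=True).item();im=cv2.imread('pics/w22raw.png')
u,v=proj('wrist',[st2w((0,-90,156))],o)[0].astype(int)
c=((u-50)+(361.+.5)/7-.5,(v-40)+(301+.5)/7-.5)
print(c)
for dx in(-.5,0,.5): print(dx,read(im,o,(c[0]+dx,c[1])))
print(read(im,o,(c[0],c[1]+.5)))
E
```

```text
(np.float64(273.14285714285717), np.float64(217.57142857142856))
-0.5 (np.float64(2.033997323634511), np.float32(38.797153), np.float32(170.85689))
0 (np.float64(2.002473795989099), np.float32(38.625977), np.float32(170.87439))
0.5 (np.float64(1.970941042619187), np.float32(39.917458), np.float32(170.79092))
(np.float64(1.9863419537431646), np.float32(39.013813), np.float32(170.85449))
```

```bash
cat >> needle.py <<'E'
def read2(im,o,c):
    """line-fit of dark needle between 5 and 14 mm from pivot, in dial plane"""
    g=cv2.cvtColor(im,cv2.COLOR_BGR2GRAY).astype(np.float32)
    w=w2st(atz('wrist',c,156,o))
    xs=np.arange(-22,22.01,.1)
    X,Y=np.meshgrid(xs,xs)
    P=np.c_[X.ravel(),Y.ravel()]
    q=proj('wrist',np.array([st2w((w[0]+x,w[1]+y,156)) for x,y in P]),o).astype(np.float32)
    v=cv2.remap(g,q[:,:1],q[:,1:],cv2.INTER_LINEAR)[:,0]
    a0=read(im,o,c)[0];d=np.array([-np.cos(a0),np.sin(a0)]);n=np.array([-d[1],d[0]])
    r=P@d;e=P@n;m=(r>5)&(r<13)&(abs(e)<2.5);wt=np.clip(120-v[m],0,None);Q=P[m]
    mu=(Q*wt[:,None]).sum(0)/wt.sum();C=((Q-mu)*wt[:,None]).T@(Q-mu);ev=np.linalg.eigh(C)[1][:,1]
    if ev@d<0: ev=-ev
    # centre of dial from dark rim? offset of line from pivot
    return np.arctan2(ev[1],-ev[0]),mu@n
E
python3 - <<'E'
from needle import *
o=np.load('o22.npy',allow_pickle=True).item();im=cv2.imread('pics/w22raw.png')
for dx in(-.5,0,.5):print(read2(im,o,(273.14+dx,217.57)))
E
```

```text
Traceback (most recent call last):
  File "needle.py", line 20, in read2
    v=cv2.remap(g,q[:,:1],q[:,1:],cv2.INTER_LINEAR)[:,0]
      ~~~~~~~~~^^^^^^^^^^^^^^^^^^^^^^^^^^^^^^^^^^^^
cv2.error: OpenCV(4.12.0) /io/opencv/modules/imgproc/src/imgwarp.cpp:1713: error: (-215:Assertion failed) dst.cols < SHRT_MAX && dst.rows < SHRT_MAX && src.cols < SHRT_MAX && src.rows < SHRT_MAX in function 'remap'
```

```bash
sed -i 's/xs=np.arange(-22,22.01,.1)/xs=np.arange(-16,16.01,.2)/' needle.py
python3 - <<'E'
from needle import *
o=np.load('o22.npy',allow_pickle=True).item();im=cv2.imread('pics/w22raw.png')
for dx in(-.5,0,.5):print(read2(im,o,(273.14+dx,217.57)))
E
```

```text
(np.float64(2.0151839033658923), np.float64(-0.04531238792627139))
(np.float64(2.017075959774284), np.float64(0.007373487214793151))
(np.float64(2.018477872952155), np.float64(0.05849510890978119))
```

The needle reads about 2.015 by line fit, and the wood model shows the high side within about 10° of up. The expected peak is about 2.1, so I'll press the knob once more with closed fingers to be sure the gauge is hard on its stop.

{"fn": "arm_command", "kwargs": {"plan": [{"tx": 0, "ty": 0, "tz": 1.6, "wx": 0, "wy": 0, "wz": 0, "jaw": -1}, {"tx": 0, "ty": 0, "tz": 1.6, "wx": 0, "wy": 0, "wz": 0, "jaw": -1}, {"tx": 0, "ty": 0, "tz": 1.6, "wx": 0, "wy": 0, "wz": 0, "jaw": -1}, {"tx": 0, "ty": 0, "tz": 1.6, "wx": 0, "wy": 0, "wz": 0, "jaw": -1}, {"tx": 0.5, "ty": 0, "tz": 0, "wx": 0, "wy": 0, "wz": 0, "jaw": -1}, {"tx": 0.5, "ty": 0, "tz": 0, "wx": 0, "wy": 0, "wz": 0, "jaw": -1}, {"tx": 0, "ty": 0, "tz": 0, "wx": 0, "wy": 0, "wz": 0, "jaw": -1}, {"tx": 0, "ty": 0, "tz": 0, "wx": 0, "wy": 0, "wz": 0, "jaw": -1}, {"tx": 0, "ty": 0, "tz": 0, "wx": 0, "wy": 0, "wz": 0, "jaw": -1}, {"tx": 0, "ty": 0, "tz": 0, "wx": 0, "wy": 0, "wz": 0, "jaw": -1}, {"tx": 0, "ty": 0, "tz": 0, "wx": 0, "wy": 0, "wz": 0, "jaw": -1}, {"tx": 0, "ty": 0, "tz": 0, "wx": 0, "wy": 0, "wz": 0, "jaw": -1}, {"tx": 1, "ty": 0, "tz": 0, "wx": 0, "wy": 0, "wz": 0, "jaw": -1}, {"tx": 1.5, "ty": 0, "tz": 0, "wx": 0, "wy": 0, "wz": 0, "jaw": -1}, {"tx": 1.5, "ty": 0, "tz": 0, "wx": 0, "wy": 0, "wz": 0, "jaw": -1}, {"tx": 1, "ty": 0, "tz": 0, "wx": 0, "wy": 0, "wz": 0, "jaw": -1}, {"tx": 0.3, "ty": 0, "tz": 0, "wx": 0, "wy": 0, "wz": 0, "jaw": -1}, {"tx": 0, "ty": 0, "tz": 0, "wx": 0, "wy": 0, "wz": 0, "jaw": -1}, {"tx": 0, "ty": 0, "tz": 0, "wx": 0, "wy": 0, "wz": 0, "jaw": -1}]}}

```text
time: 35.4
tool_pos: [524.4, 144.2, 204.2]
tcp_rot: [1.284, 1.57, 0.995]
contact_force: [0.4, 0.3, -0.5]
grip_width: 0.2
```

{"fn": "arm_command", "kwargs": {"plan": [{"tx": 0.1, "ty": 0, "tz": 0, "wx": 0, "wy": 0, "wz": 0, "jaw": -1}, {"tx": 0.1, "ty": 0, "tz": 0, "wx": 0, "wy": 0, "wz": 0, "jaw": -1}, {"tx": 0, "ty": 0, "tz": 0, "wx": 0, "wy": 0, "wz": 0, "jaw": -1}]}}

```text
time: 35.7
tool_pos: [524.3, 144.2, 202.2]
tcp_rot: [1.249, 1.57, 0.96]
contact_force: [-1.0, -0.2, 3.6]
grip_width: 0.2
```

{"fn": "arm_command", "kwargs": {"plan": [{"tx": 0.1, "ty": 0, "tz": 0, "wx": 0, "wy": 0, "wz": 0, "jaw": -1}, {"tx": 0, "ty": 0, "tz": 0, "wx": 0, "wy": 0, "wz": 0, "jaw": -1}, {"tx": 0, "ty": 0, "tz": 0, "wx": 0, "wy": 0, "wz": 0, "jaw": -1}]}}

```text
time: 36.0
tool_pos: [524.3, 144.3, 202.2]
tcp_rot: [0.728, 1.57, 0.439]
contact_force: [-2.5, -0.9, 9.2]
grip_width: 0.5
```

Run:
```python
from h import *
o=readout.get_obs();np.save('o23.npy',o,allow_pickle=True)
im=imaging.capture('wrist');cv2.imwrite('pics/w23raw.png',im);crop(im,60,150,220,160,3.5,'pics/w23.png')
print(w2st(o['tool_pos']),o['contact_force'])
```

```text
[ 64.99199948 -90.10860241 202.19083248] [-2.51640229 -0.88205484  9.24723642]
```

View pics/w23.png

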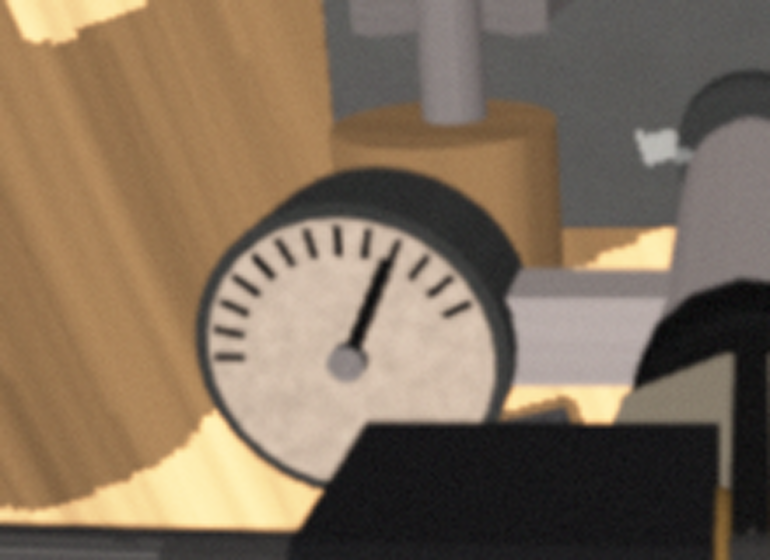

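Run:
```python
from h import *
o=np.load('o23.npy',allow_pickle=True).item();im=cv2.imread('pics/w23raw.png')
s=6
big=cv2.resize(im,None,fx=s,fy=s,interpolation=cv2.INTER_CUBIC)
t=np.linspace(0,2*np.pi,80)
for d,col in((0,(0,255,0)),(25,(0,0,255)),(-25,(255,0,0))):
  a=np.radians(d);cx,cz=5*np.sin(a),75+5*np.cos(a)
  P=[st2w((cx+24*np.cos(q),-69,cz+24*np.sin(q))) for q in t]
  q=(proj('wrist',P,o)+.5)*s-.5;cv2.polylines(big,[np.int32(q)],True,col,1)
q=(proj('wrist',[st2w((7*np.cos(b),-69,75+7*np.sin(b))) for b in t],o)+.5)*s-.5;cv2.polylines(big,[np.int32(q)],True,(255,255,0),1)
for x in(-7,7):
    q=(proj('wrist',[st2w((x,-69,75)),st2w((x,40,75))],o)+.5)*s-.5;cv2.polylines(big,[np.int32(q)],True,(255,255,0),1)
cv2.imwrite('pics/ov23.png',big[1000:1400,850:1400])
```

```text
(no output)
```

View pics/ov23.png

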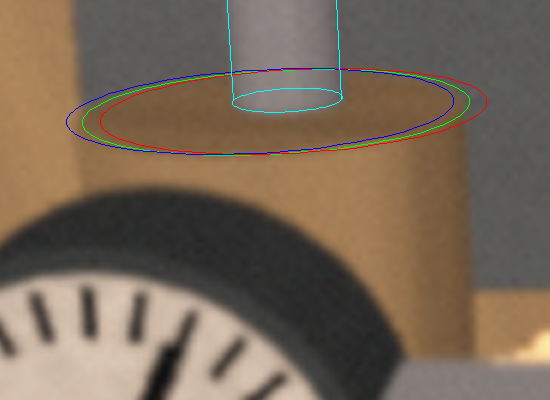

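The knob is hard on its stop (9 N, no motion, knob top at 180 mm). The needle points at the ninth tick (about 2.02), and the wood matches the 0° model, so it lies at its peak. I'll retreat and do a last check.

{"fn": "arm_command", "kwargs": {"plan": [{"tx": -0.5, "ty": 0, "tz": 0, "wx": 0, "wy": 0, "wz": 0, "jaw": -1}, {"tx": -1.5, "ty": 0, "tz": 0, "wx": 0, "wy": 0, "wz": 0, "jaw": -1}, {"tx": -2.5, "ty": 0, "tz": 0, "wx": 0, "wy": 0, "wz": 0, "jaw": -1}, {"tx": -2, "ty": -0.5, "tz": -1.5, "wx": 0, "wy": 0, "wz": 0, "jaw": -1}, {"tx": 0, "ty": -1, "tz": -2.5, "wx": 0, "wy": 0, "wz": 0, "jaw": -1}, {"tx": 0, "ty": -0.5, "tz": -2.5, "wx": 0, "wy": 0, "wz": 0, "jaw": -1}, {"tx": 0, "ty": 0, "tz": 0, "wx": 0, "wy": 0, "wz": 0, "jaw": -1}, {"tx": 0, "ty": 0, "tz": 0, "wx": 0, "wy": 0, "wz": 0, "jaw": -1}, {"tx": 0, "ty": 0, "tz": 0, "wx": 0, "wy": 0, "wz": 0, "jaw": -1}]}}

```text
time: 36.95
tool_pos: [456.8, 143.5, 265.8]
tcp_rot: [2.404, 1.57, 2.114]
contact_force: [0.6, -0.5, 1.0]
grip_width: 0.3
```

Run:
```python
from needle import *
o=readout.get_obs();np.save('o24.npy',o,allow_pickle=True)
im=imaging.capture('wrist');cv2.imwrite('pics/w24raw.png',im)
print(w2st(o['tool_pos']),o['contact_force'])
p=proj('wrist',[st2w((0,-90,156))],o)[0];u,v=p.astype(int);print(p)
crop(im,max(u-80,0),max(v-90,0),160,120,5,'pics/d24.png')
print(read2(im,o,p+np.array([1.,1.5])),read2(im,o,p))
im=imaging.capture('scene');cv2.imwrite('pics/scene24.png',im)
```

```text
[   0.52956345 -110.1330602   265.81672168] [ 0.6403364  -0.46950525  1.04173689]
[272.98937498 189.40092097]
(np.float64(2.0286505936864567), np.float64(0.031076791945338023)) (np.float64(2.022028780361055), np.float64(-0.1585498851867954))
```

View pics/d24.png

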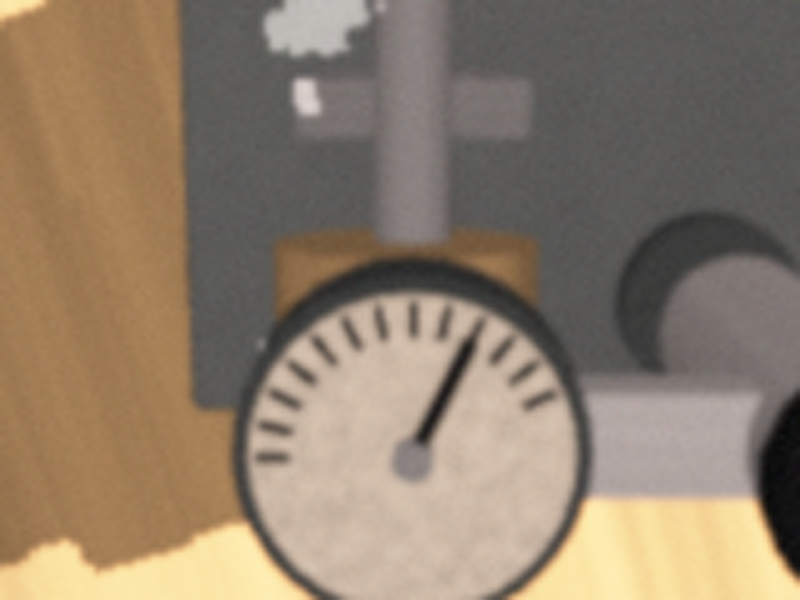

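View pics/scene24.png

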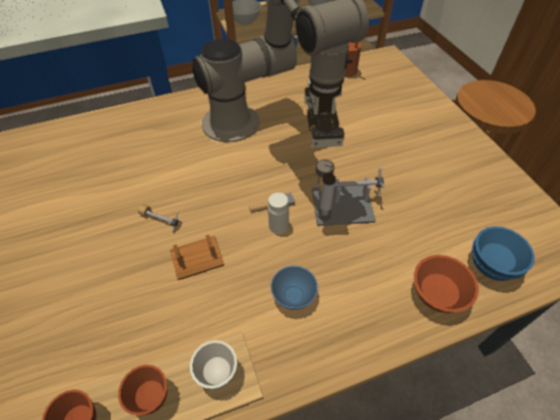

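The needle reads 2.02 to 2.03. The wood at (409,250) is centred on the axle at (412,230), and the jar, bowl and brush are in place. Handing in.

```bash
python3 -c "
from plant import bot
print(bot.close_job())"
```

```text
the job is handed in; nothing more can be done
None
```

I finished the job and handed it in at about 37 s. The roller lies in both V-blocks, let go, with its high side up under the plunger. The gauge is on its stop and the robot touches nothing.

**What went wrong:** on the carry, the hub most likely brushed the dial. The roller slipped in the jaws and the gauge was pushed down to about 39 mm. I levelled the roller and seated it. With it lying free, I gripped the knob and raised the gauge back to about 12 mm, so step 1 could count. Then I pushed the gauge down to its stop. The needle stood at about 1.57, and one spoke push turned the roller about 66°.

**Last checks:**
- **Needle:** the last two looks from above gave 2.02 and 2.02–2.03, against the 1.97 needed, so the margin is only about 0.05. The task says about 2.1 at the peak. I did not turn past the peak to see the needle fall.
- **High side:** the wood's position matches straight up within about 10°. The lower reading is therefore probably an offset of about 0.5 mm somewhere rather than a wrong angle.
- **Gauge:** it did not move under 9 N with the knob top at 180 mm, so it is on its stop.
- **Other objects:** the jar, bowl and brush look unmoved in the last picture.

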